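# Run the receiving box under the filler spout and tip in the batch

## Robot

A 6-joint arm with a two-finger parallel gripper is mounted at the origin on the work surface. World frame = base frame: x ahead of the robot, y to its left, z up, the work surface at z = 0. Lengths are in mm, angles in degrees, forces in N, time in s.
With the tool pointing down it reaches from about 350 to 850 mm from the base axis. Payload 8.1 kg.
Tool frame: the origin (TCP) lies at the very end of the fingers, on their centre line; the grasp point (between the pads) lies 19 mm behind it; x points along the fingers, y is the direction in which the jaws open and shut, and the axes are right-handed (so a half turn about x gives the same grasp; the last joint's range is limited). The gripper opens to 85 mm and grips with 20 to 120 N. Pads are 22 mm wide; open, the fingers measure 114 mm over their backs; the gripper's body (76 mm by 85 mm) begins 54 mm behind the grasp point. The pads swing forward as they close: fully open they stand 13 mm farther back than shut.
Start: joints at [-81.784, 7.471, 85.268, -0, 87.261, -4.893], TCP at [136.106, -584.363, 193.792] pointing down, gripper open.
Joint ranges: [-169.43, 169.43], [-51.17, 129.36], [1.28, 143.12], [-76.62, 256.62], [0, 156.53], [-152.29, 152.29]. Speed limits (degrees/s): [136.94, 136.94, 159.86, 180, 180, 180].

## Interface

Orientations are given as [roll, pitch, yaw] about the fixed x, y, z axes, in that order (R = Rz(yaw) Ry(pitch) Rx(roll)).
In Python, from bench import sensors, snapshot, r gives the robot as it stands. The module is installed in compiled form; this text tells all that it offers.
- The arm moves only by the tool drive_tool, never from a script. Its argument "moves" is one flat list of numbers, 6 for each row, row after row: the shift along the tool's x, y, z in cm, then the turn, a rotation vector about the tool's x, y, z in degrees. In form: [tx, ty, tz, wx, wy, wz, tx, ty, tz, wx, wy, wz, ...]. A call has 1 to 20 rows; each row shifts and turns the commanded pose from where the row before left it, along the tool's axes as they then stand; what a row does not reach is not made up. A row lasts 1/12 s, in which the tool goes at most 41.7 mm and 7.16 degrees, less where a joint would pass 70% of its speed; a pose out of reach is approached as far as the arm can. A call with a gripper value outside its range is refused whole. "hand" is the finger opening in cm, from 0 to 8.54, set as the call begins (left out, the last holds). The fingers move at their own pace and stop on an object; "grip_force" is the grip in N (left out, the last holds). Time passes only in rows, so rows that do not move let the fingers close. It gives the time, the measured TCP pose, the force and the opening at its end, in the units of the state.
- sensors.sense(): the state, without advancing time (a new reading comes with each control period).
- snapshot(name): name is "scene" or "top" or "wrist"; returns a dict with "image" (400x640x3 uint8, red, green, blue), "z_map" (400x640 float32, mm along the optical axis (not along the pixel's ray), 0 where there is no reading), "camera_matrix" (3x3 intrinsics, pixels), "eye" and "orientation" of the camera in the world; the wrist camera has in their place "mount" (4x4, takes a point from camera to tool coordinates, whose origin is the TCP and whose axes are the tool frame's). Camera axes: x right, y down, z forward; pixel columns grow to the right and rows downward; lengths in mm; the calibration is good to about 2 mm. A picture is of the moment at which its call begins: read the wrist's pose just before it.
- r.hand_in(): hands the job in, once; it reports no verdict.
The state is a dict: "time": time; "joint_pos": joint angles; "qd": joint speeds; "joint_efforts": joint torques, N m; "tool_pos": TCP position; "tcp_rot": TCP orientation; "ft_force": force on the tool from outside, world axes, zero at the start; "wrist_torque": the same for the moment, N m; "finger_gap": finger opening in mm.
Only numpy, scipy, OpenCV 4.12 (cv2) and the standard library are available. Lean on these libraries where they do the work, as an engineer would, in place of code of your own. Each camera call takes 0.05 s, during which the arm holds its last target.

## Task

Push the open steel box along its slide rail until it stands centred under the filler's square spout, not short of it and not past it, then raise the tipping pan by its bar handle so that all three steel spool pieces drop through the spout into the box. Finally lower the empty pan all the way back onto its rest without letting it slam, and leave the things standing around undisturbed.

Things in the scene. Friction and masses are not known exactly. Their poses are not given: they have to be found in the camera images.
- carriage (a joint): slide of the receiving box along its rail, m, grows away from the robot along the rail's x axis; travel -0.135 to 0.055, starts between -0.125 and -0.07. It runs stiffly (about 4 N of friction) and stays where it is left. The spout is not at a fixed value of it: compare box_floor with spout
- box_floor (a point): centre of the inner floor of the receiving box, 24 mm above the bench; x along the rail away from the robot, y to the left across the rail, z up. The box is open-topped plain steel, outside 120 mm (x) by 150 mm (y) by 60 mm high, walls 4 mm, underside 20 mm and rim 80 mm above the bench. It has no handle: push its near wall, whose outer face is at x = -60 mm of this point
- spout (a point): centre of the lower mouth of the filler's fixed spout, 95 mm above the bench, axes parallel to the box's. The spout is a straight square steel tube, 100 mm outside, 90 mm inside, 95 mm tall (its -y wall 140 mm). 18 mm legs stand at x = 40, y = -94, 94 and 175 mm of this point
- console (a point): middle of the underside of the white control console on the robot side of the spout, 160 mm above the bench and 78 mm on the -x side of the spout's centre; same axes. The console is 55 mm deep (x), 160 mm wide (y), 55 mm high and overhangs the rail: a tool pushing the box home under it must lean, its upper end back toward the robot by some 30 to 45 degrees
- pan (a joint): angle of the tipping pan, rad: 0 resting (its floor then sloping 8 degrees down away from the spout), growing as its outer end rises toward the spout, at most 1.2; the spools start to roll out from about 0.2 and it is emptied at about 1.0. It weighs 0.35 kg plus spools and falls back if let go
- pan_hinge (a point): middle of the pan's hinge line, at the top edge of the spout's +y wall, 168 mm above the bench; the hinge axis is this point's x axis (parallel to the spout's x), y runs along the pan's floor toward the handle, z square to the floor; it turns with the pan. The pan is an open-fronted steel tray 98 mm wide (x), 143 mm long (y), walls 34 mm high
- pan_handle (a point): middle of the pan's bar handle: a straight round bar 12 mm thick, 80 mm long along x, joined to the pan at both its ends; at y = 190 mm, z = 28 mm of the pan's hinge frame, its centre line 47 mm off the outside of the pan's end wall. Axes turn with the pan as those of pan_hinge
- spool0: one of three alike loose steel clamp spools lying side by side in the pan: 64 mm long, flanges of 32 mm diameter 8 mm thick at both ends, waist 22 mm, 0.11 kg; origin at its middle, x along its axis
- spool1: one of three alike loose steel clamp spools lying side by side in the pan: 64 mm long, flanges of 32 mm diameter 8 mm thick at both ends, waist 22 mm, 0.11 kg; origin at its middle, x along its axis
- spool2: one of three alike loose steel clamp spools lying side by side in the pan: 64 mm long, flanges of 32 mm diameter 8 mm thick at both ends, waist 22 mm, 0.11 kg; origin at its middle, x along its axis
- jug: bystander: steel mug, 90 mm wide, 110 mm tall, origin under its centre
- sanitiser: bystander: white bottle, 64 mm wide, 170 mm tall, origin under its centre
- jar: bystander: glass jar with steel lid, 76 mm wide, 100 mm tall, origin under its centre
- spatula: bystander: spatula 200 mm long, lying flat on the bench, origin near its middle
Not all that is in view belongs to the job. What is shaped like the spool2 but pink is not meant. What is shaped like the spool0 but orange is not meant.

How it is judged:
By the outcome, as a careful person would: the job done as asked, in the order asked, and still so for the second after the job is handed in, with the robot touching nothing.
It also fails if it takes over 64 s, if anything falls off the work surface, if the arm or the gripper's body presses on something with over 40 N, if the wrist force passes 120 N, or if a joint passes its speed limit or range.

## Working session

There is one attempt and no reset: what is moved stays moved. The work goes in short steps, Python scripts to look and compute and a tool call to move; the robot and the scene stay as the last step left them, time stands still between calls to the robot, and variables do not carry over. Pictures are saved under pics/ and viewed, and the job is handed in when it is done.

Besides the shell and the picture viewer there is one more tool, called in YAML: its name, and indented under it one key for each argument. drive_tool: Moves the arm, as the interface text tells. Its arguments: {"type":"object","properties":{"moves":{"type":"array","items":{"type":"number"}},"hand":{"type":"number"},"grip_force":{"type":"number"}},"required":["moves"]}

```bash
mkdir -p pics; ls
python3 - <<'E'
from bench import sensors, snapshot, r
import cv2,pickle
print(sensors.sense())
for n in ["scene","top","wrist"]:
    s=snapshot(n); pickle.dump(s,open(f'{n}0.pkl','wb'))
    cv2.imwrite(f'pics/{n}0.png',s['image'][:,:,::-1])
    print(n,{k:v for k,v in s.items() if k not in('image','z_map')})
E
```

```text
pics
{'time': 0.0, 'joint_pos': array([-8.17817978e+01,  7.51485982e+00,  8.53313879e+01,  2.05277931e-03,
        8.72606453e+01, -4.89239524e+00]), 'qd': array([-0.03031442, -0.02840489,  0.09261167,  0.1280866 ,  0.06759142,
        0.05993425]), 'joint_efforts': array([ 3.36097488e-03, -5.69401109e+01, -5.00541508e+01, -4.45849003e-05,
        1.51194725e-02,  7.85871975e-06]), 'tool_pos': array([ 136.05140256, -583.72680918,  192.72687141]), 'tcp_rot': array([-95.99121532,  89.89308735,  97.11928214]), 'ft_force': array([ 0.1414872 , -0.16650489, -1.03556823]), 'wrist_torque': array([ 0.02163836, -0.0218896 , -0.02647801]), 'finger_gap': 85.54505664436407}
scene {'camera_matrix': array([[391.77740862,   0.        , 319.20018003],
       [  0.        , 391.77740862, 199.09665474],
       [  0.        ,   0.        ,   1.        ]]), 'eye': array([1280.27593226,  387.86382011,  977.50739802]), 'orientation': array([-135.87822627,   -0.73311566,  121.60864907])}
top {'camera_matrix': array([[517.62553523,   0.        , 322.33821414],
       [  0.        , 517.62553523, 199.99794744],
       [  0.        ,   0.        ,   1.        ]]), 'eye': array([ 505.22172479,  -23.9763778 , 1518.50033131]), 'orientation': array([-177.1468454 ,   -0.26331541,  -90.56322637])}
wrist {'camera_matrix': array([[304.52103495,   0.        , 319.67080354],
       [  0.        , 304.52103495, 198.2950665 ],
       [  0.        ,   0.        ,   1.        ]]), 'mount': array([[-4.75773493e-04, -3.15168990e-01,  9.49035448e-01,
        -1.80815229e+02],
       [ 9.99999679e-01,  4.62403245e-04,  6.54884394e-04,
         1.36422132e-02],
       [-6.45236324e-04,  9.49035454e-01,  3.15168669e-01,
        -8.00162420e+01],
       [ 0.00000000e+00,  0.00000000e+00,  0.00000000e+00,
         1.00000000e+00]])}
```

View pics/scene0.png

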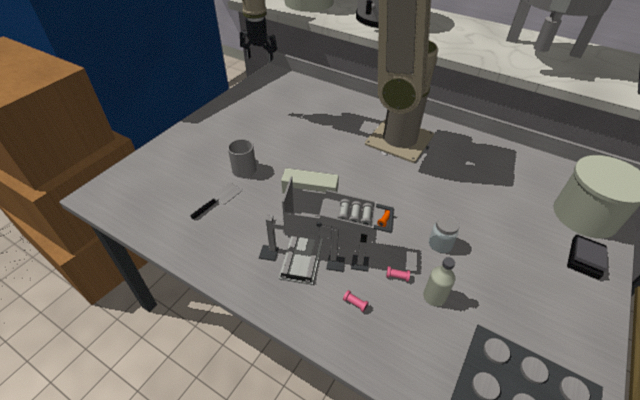

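View pics/top0.png

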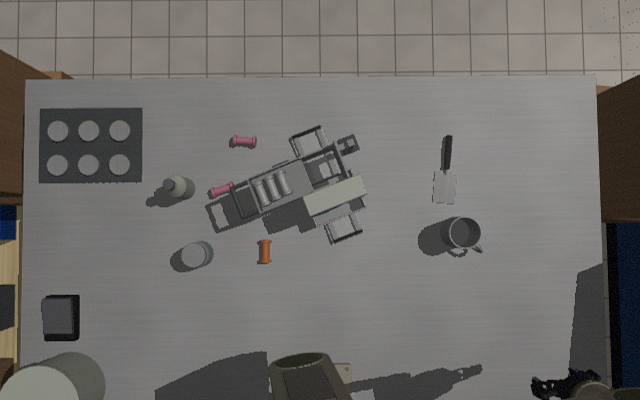

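View pics/wrist0.png

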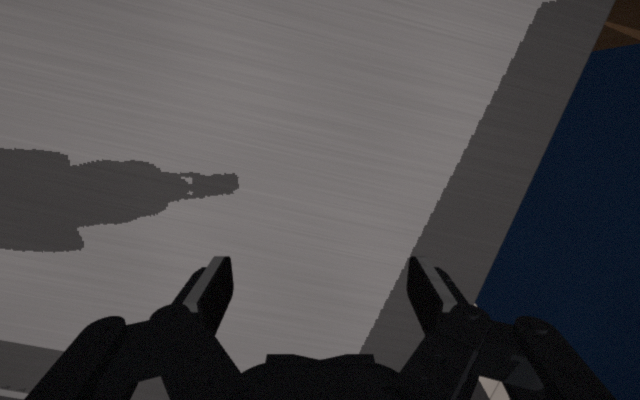

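Run:
```python
import cv2,pickle
s=pickle.load(open('top0.pkl','rb'))['image'][100:270,190:390,::-1]
cv2.imwrite('pics/topz.png',cv2.resize(s,None,fx=4,fy=3.5,interpolation=cv2.INTER_CUBIC)[:600])
s=pickle.load(open('scene0.pkl','rb'))['image'][150:330,220:440,::-1]
cv2.imwrite('pics/scenez.png',cv2.resize(s,None,fx=3.3,fy=3.3,interpolation=cv2.INTER_CUBIC)[:600])
```

```text
(no output)
```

View pics/topz.png

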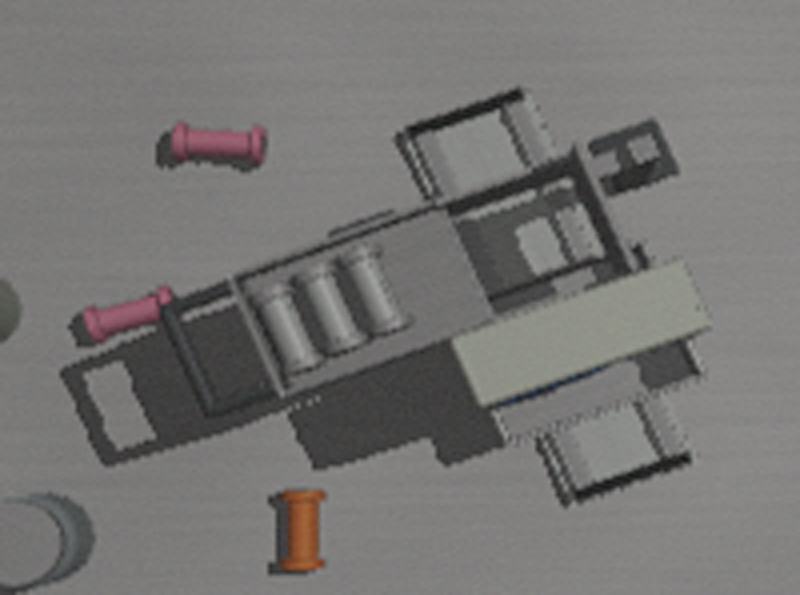

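View pics/scenez.png

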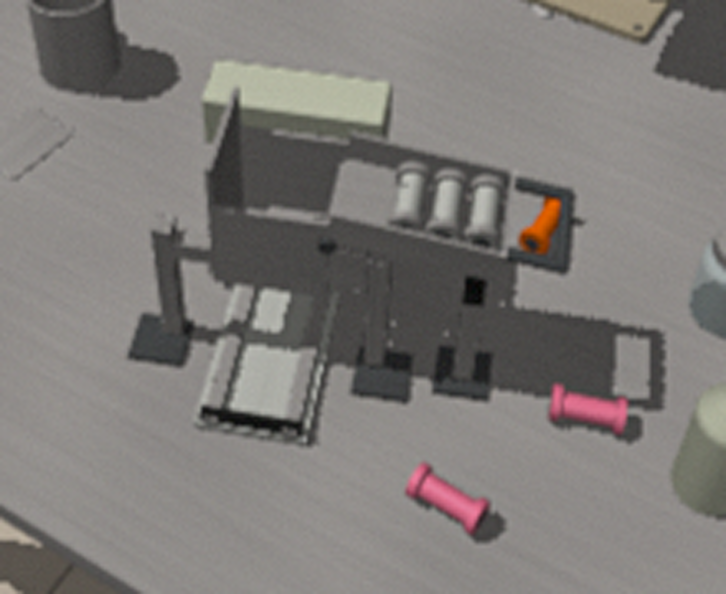

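```bash
cat > h.py <<'E'
import numpy as np,cv2,pickle
from scipy.spatial.transform import Rotation as R
def cloud(s,T=None):
    K=s['camera_matrix'];z=s['z_map'];h,w=z.shape
    u,v=np.meshgrid(np.arange(w),np.arange(h))
    P=np.stack([(u-K[0,2])/K[0,0]*z,(v-K[1,2])/K[1,1]*z,z],-1)
    if 'eye' in s: W=P@R.from_euler('xyz',s['orientation'],degrees=True).as_matrix().T+s['eye']
    else: W=(P@s['mount'][:3,:3].T+s['mount'][:3,3])@T[:3,:3].T+T[:3,3]
    W[z<=0]=np.nan
    return W
def toolT(st):
    T=np.eye(4);T[:3,:3]=R.from_euler('xyz',st['tcp_rot'],degrees=True).as_matrix();T[:3,3]=st['tool_pos'];return T
E
python3 - <<'E'
from h import *
t=pickle.load(open('top0.pkl','rb'));W=cloud(t)
sc=pickle.load(open('scene0.pkl','rb'));V=cloud(sc)
print(W[50:60:5,300:302],W[260,400],V[250,180])
# console: top at z~215
def rect(W,zlo,zhi,reg):
    m=(W[...,2]>zlo)&(W[...,2]<zhi)
    mm=np.zeros_like(m);mm[reg[1]:reg[3],reg[0]:reg[2]]=1;m&=mm
    p=W[m];return m,p,cv2.minAreaRect(p[:,:2].astype(np.float32))
m,p,rc=rect(W,205,225,(290,160,380,230));print('console top',len(p),p.mean(0),rc)
m,p,rc=rect(V,205,225,(270,160,350,200));print('console scene',len(p),p.mean(0),rc)
zz=W[...,2][110:250,200:370]
im=cv2.applyColorMap(np.clip(np.nan_to_num(zz)/240*255,0,255).astype(np.uint8),cv2.COLORMAP_JET)
cv2.imwrite('pics/ztop.png',cv2.resize(im,None,fx=4,fy=4,interpolation=cv2.INTER_NEAREST))
E
```

```text
[[[1285.40902294   57.11813861 -743.57475573]
  [1288.44754904   52.98245532 -752.49118739]]

 [[1262.22758599   57.22197924 -741.64606809]
  [1264.11119264   52.9848369  -747.3798427 ]]] [ 403.42419599 -256.16456742    4.94502674] [ 8.80487597e+02 -3.44879887e+02  7.72157305e-01]
console top 1410 [584.36883293 -62.19321657 214.81451826] ((605.690185546875, -53.94670104980469), (106.27157592773438, 160.0039520263672), 22.02227783203125)
console scene 843 [591.52590268 -56.18951501 213.95225144] ((594.3154907226562, -51.38777160644531), (126.38202667236328, 163.88406372070312), 45.00975036621094)
```

View pics/ztop.png

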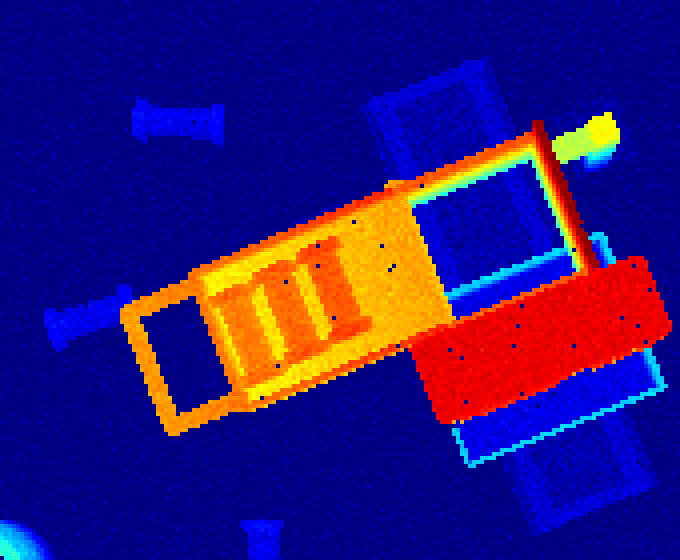

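Run:
```python
from h import *
t=pickle.load(open('top0.pkl','rb'));W=cloud(t)
sc=pickle.load(open('scene0.pkl','rb'));V=cloud(sc)
I=t['image'].astype(int); 
print(I[195,335],I[180,290], I[214,345])
g=I[...,1]-I[...,2]
m=(W[...,2]>205)&(W[...,2]<225)&(g>8)
n,l,st,_=cv2.connectedComponentsWithStats(m.astype(np.uint8),connectivity=4)
k=1+np.argmax(st[1:,4]);p=W[l==k];c=cv2.minAreaRect(p[:,:2].astype(np.float32));print('console',st[k],c,p[:,2].mean())
box=cv2.boxPoints(c);print(box)
# box rim
m=(W[...,2]>70)&(W[...,2]<86);mm=np.zeros_like(m);mm[165:235,300:372]=1;m&=mm
p=W[m];print('rim',len(p),p[:,2].mean())
yaw=None
for y in np.arange(10,35,1): pass
np.save('rim.npy',p)
c2=cv2.minAreaRect(p[:,:2].astype(np.float32));print(c2)
# handle bar
m=(W[...,2]>120)&(W[...,2]<230);mm=np.zeros_like(m);mm[175:222,225:260]=1;mm&=m
p=W[mm];print('handle region',len(p),cv2.minAreaRect(p[:,:2].astype(np.float32)))
np.save('hr.npy',p)
# white rim lines: long-edge fit
```

```text
[146 148 138] [111 111 109] [123 122 120]
console [ 303  174   64   42 1037] ((584.0023193359375, -61.66212463378906), (53.540618896484375, 156.9813995361328), 21.72798728942871) 215.14028086586936
[[ 530.07666     1.341569]
 [ 588.1913   -144.48659 ]
 [ 637.928    -124.66582 ]
 [ 579.81335    21.162338]]
rim 173 79.18458521566383
((585.9910888671875, -62.240386962890625), (119.92176055908203, 149.6966552734375), 21.215055465698242)
handle region 560 ((583.5339965820312, 158.26870727539062), (95.04926300048828, 83.90402221679688), 20.50128746032715)
```

```bash
python3 - <<'E'
from h import *
t=pickle.load(open('top0.pkl','rb'));W=cloud(t)
sub=W[110:250,200:372].reshape(-1,3);sub=sub[~np.isnan(sub[:,2])]
rim=np.load('rim.npy')
# yaw from rim: fit near & far lines
for yaw in (21.0,):
    a=np.radians(yaw);ex=np.array([np.cos(a),np.sin(a)]);ey=np.array([-ex[1],ex[0]])
    u=rim[:,:2]@ex;v=rim[:,:2]@ey
    for nm,sel in (('near',u<u.min()+8),('far',u>u.max()-8)):
        k=np.polyfit(v[sel],u[sel],1);print(nm,sel.sum(),k, yaw-np.degrees(np.arctan(k[0])),np.ptp(v[sel]))
E
python3 - <<'E'
from h import *
t=pickle.load(open('top0.pkl','rb'));W=cloud(t)
sub=W[110:250,200:372].reshape(-1,3);sub=sub[~np.isnan(sub[:,2])]
a=np.radians(21.3);ex=np.array([np.cos(a),np.sin(a)]);ey=np.array([-ex[1],ex[0]])
u=sub[:,:2]@ex;v=sub[:,:2]@ey;z=sub[:,2]
print('origin guess', 656.5*ex[0]-32.9*ex[1], 656.5*ey[0]-32.9*ey[1])
# high wall
m=(z>228)&(z<245);print('highwall',m.sum(),'u',u[m].min(),u[m].max(),'v',v[m].min(),v[m].max())
k=np.polyfit(u[m],v[m],1);print('yaw from wall',21.3+np.degrees(np.arctan(k[0])))
m=(z>150)&(z<230)
# far wall top rim: for v within spout, list z by u
v0=656.5*ey[0]-32.9*ey[1];u0=656.5*ex[0]-32.9*ex[1]
for uu in range(-75,70,5):
    s=(abs(v-v0)<30)&(abs(u-u0-uu)<2.5)
    print(uu,np.round(np.percentile(z[s],[5,50,95]),0) if s.any() else None, end='; ')
print()
for vv in range(-80,270,5):
    s=(abs(u-u0-10)<25)&(abs(v-v0-vv)<2.5)
    print(vv,np.round(np.percentile(z[s],[5,50,95]),0) if s.any() else None, end='; ')
# handle line
s=(v-v0>200)&(z>100)
print(s.sum(),'bar u',u[s].min()-u0,u[s].max()-u0,)
b=(v-v0>225)&(z>120)
print('bar', np.percentile(v[b]-v0,[0,50,100]), np.percentile(z[b],[0,50,90,100]),np.percentile(u[b]-u0,[0,50,100]))
E
```

```text
near 74 [-6.91330940e-03  4.64836596e+02] 21.39609714075931 148.8540406774569
far 61 [8.64881089e-03 5.84258822e+02] 20.5044719936203 117.77591932407512
origin guess 599.7043254273519 -269.12707419307486
highwall 89 u 549.7777229870707 648.6443092293227 v -320.34019238446876 -315.0868292589974
yaw from wall 21.199266132379346
-75 [210. 215. 218.]; -70 [211. 215. 219.]; -65 [211. 215. 219.]; -60 [212. 215. 219.]; -55 [211. 216. 220.]; -50 [190. 212. 216.]; -45 [183. 190. 194.]; -40 None; -35 [23. 26. 30.]; -30 [19. 23. 28.]; -25 [20. 25. 29.]; -20 [21. 62. 84.]; -15 [72. 78. 82.]; -10 [ 8. 12. 16.]; -5 [ 4. 11. 17.]; 0 [ 6. 11. 16.]; 5 [ 6. 11. 21.]; 10 [ 8. 11. 17.]; 15 [ 5. 10. 18.]; 20 [ 4.  9. 15.]; 25 [ 6. 10. 16.]; 30 [ 5. 10. 18.]; 35 [ 6. 11. 19.]; 40 [ 5. 11. 17.]; 45 [  8. 139. 191.]; 50 [  7.  14. 193.]; 55 [ 5. 11. 15.]; 60 None; 65 None; 
-80 [ -5.   3. 129.]; -75 [ -4.   1. 130.]; -70 [  1. 121. 136.]; -65 [121. 131. 139.]; -60 [135. 135. 135.]; -55 [-5.  2.  6.]; -50 [  6. 232. 239.]; -45 [  7. 160. 235.]; -40 [15. 20. 24.]; -35 [15. 19. 24.]; -30 [ 6. 17. 24.]; -25 [ 6
[... 658 characters left out ...]
[182. 185. 193.]; 145 [182. 185. 191.]; 150 [179. 183. 189.]; 155 [155. 158. 184.]; 160 [153. 159. 178.]; 165 [156. 177. 184.]; 170 [177. 181. 188.]; 175 [168. 183. 189.]; 180 [167. 180. 184.]; 185 [151. 160. 182.]; 190 [159. 174. 184.]; 195 [178. 181. 186.]; 200 [181. 181. 181.]; 205 [175. 178. 180.]; 210 None; 215 [-5.  0.  3.]; 220 [-7.  1.  6.]; 225 [-3. -0.  6.]; 230 [-5. -0.  7.]; 235 [ -6.   4. 177.]; 240 [ -5. 171. 178.]; 245 [ -3.   6. 177.]; 250 [-5. -1.  4.]; 255 [-6. -1.  3.]; 260 None; 265 None; 280 bar u -75.19409645208611 45.50517009170403
bar [225.02437182 238.73796703 246.78853229] [165.82882682 174.42479028 177.60568843 182.17165588] [-45.59517954  -0.40160334  45.50091959]
```

```bash
cat >> h.py <<'E'
YAW=21.2;a_=np.radians(YAW)
EU=np.array([np.cos(a_),np.sin(a_),0]);EV=np.array([-np.sin(a_),np.cos(a_),0]);EW=np.array([0,0,1.])
S0=np.array([599.5,-269.7])   # spout in u,v
def loc(p): p=np.asarray(p,float);return np.array([p@EU-S0[0],p@EV-S0[1],p[2]])
def wor(u,v,z): return (u+S0[0])*EU+(v+S0[1])*EV+z*EW
def pushR(lean):
    l=np.radians(lean);x=np.sin(l)*EU-np.cos(l)*EW;z=np.cos(l)*EU+np.sin(l)*EW
    return np.stack([x,np.cross(z,x),z],1)
def panR(l):  # tool in v-w plane; l>0: upper end leaning to +v ; tool z=+u
    l=np.radians(l);x=-np.sin(l)*EV-np.cos(l)*EW;z=EU
    return np.stack([x,np.cross(z,x),z],1)
def rel(st,p,Rt):
    T=toolT(st);d=T[:3,:3].T@(np.asarray(p)-T[:3,3])
    return np.round(d/10,2),np.round(R.from_matrix(T[:3,:3].T@Rt).as_rotvec(degrees=True),2)
E
python3 - <<'E'
from h import *
from bench import sensors
st=sensors.sense();print(toolT(st).round(3))
print('box',loc([586,-62.2,80]),'loc tcp',loc(st['tool_pos']))
for l in (0,20,40):
  print(l,rel(st,wor(-210,0,150),pushR(l)), wor(-210,0,150))
E
```

```text
[[-0.00000e+00  2.27000e-01 -9.74000e-01  1.36033e+02]
 [ 1.00000e-03 -9.74000e-01 -2.27000e-01 -5.83885e+02]
 [-1.00000e+00 -1.00000e-03 -0.00000e+00  1.92981e+02]
 [ 0.00000e+00  0.00000e+00  0.00000e+00  1.00000e+00]]
box [-75.65130075  -0.2025385   80.        ] loc tcp [-683.82061765 -323.86316047  192.98142648]
0 (array([  4.36, -38.73, -42.35]), array([1.7191e+02, 1.2000e-01, 2.0000e-02])) [ 460.67026712 -110.59495914  150.        ]
20 (array([  4.36, -38.73, -42.35]), array([169.4 ,  -1.99, -29.85])) [ 460.67026712 -110.59495914  150.        ]
40 (array([  4.36, -38.73, -42.35]), array([161.94,  -4.05, -58.92])) [ 460.67026712 -110.59495914  150.        ]
```

drive_tool:
  moves: [0,-1.94,-2.12,0,0,0,0,-1.94,-2.12,0,0,0,0,-1.94,-2.12,0,0,0,0,-1.94,-2.12,0,0,0,0,-1.94,-2.12,0,0,0,0,-1.94,-2.12,0,0,0,0,-1.94,-2.12,0,0,0,0,-1.94,-2.12,0,0,0,0,-1.94,-2.12,0,0,0,0,-1.94,-2.12,0,0,0,0,-1.94,-2.12,0,0,0,0,-1.94,-2.12,0,0,0,0,-1.94,-2.12,0,0,0,0,-1.94,-2.12,0,0,0,0,-1.94,-2.12,0,0,0,0,-1.94,-2.12,0,0,0,0,-1.94,-2.12,0,0,0,0,-1.94,-2.12,0,0,0,0,-1.94,-2.12,0,0,0,0,-1.94,-2.12,0,0,0]
  hand: 0
  grip_force: 30

```text
time: 1.82
tool_pos: [461.5, -108.9, 193.6]
tcp_rot: [-23.8, 90.0, 169.3]
ft_force: [0.2, -0.8, -0.7]
finger_gap: 0.0
```

drive_tool:
  moves: [0,0,0,-7,0,0,0,0,0,-7,0,0,0,0,0,-7,0,0,0,0,0,-7,0,0,0,0,0,-7,0,0,0,0,0,-7,0,0,0,0,0,-7,0,0,0,0,0,-7,0,0,0,0,0,-7,0,0,0,0,0,-7,0,0]

```text
time: 2.65
tool_pos: [460.8, -110.2, 193.5]
tcp_rot: [-102.2, 90.0, 161.3]
ft_force: [-0.4, -0.1, 0.7]
finger_gap: 0.1
```

Run:
```python
from h import *
from bench import sensors
st=sensors.sense();print(st['time'],st['joint_pos'].round(1),st['tool_pos'],loc(st['tool_pos']))
for l in (0,20,40):
  print(l,rel(st,wor(-210,0,150),pushR(l)))
```

```text
2.65 [-19.7 -12.4 104.6  -0.   87.8 -13.1] [ 460.82533713 -110.23642208  193.50284514] [-209.72576873    0.27819551  193.50284514]
0 (array([ 4.35, -0.01,  0.04]), array([-1.1775e+02, -4.0000e-02,  1.0000e-02]))
20 (array([ 4.35, -0.01,  0.04]), array([-116.35,  -12.42,   20.53]))
40 (array([ 4.35, -0.01,  0.04]), array([-112.16,  -24.69,   40.84]))
```

Run:
```python
from h import *
from bench import sensors
st=sensors.sense()
d,w=rel(st,wor(-180,0,193),pushR(43));print(d,w,np.linalg.norm(w),w/20)
```

```text
[ 0.05  2.64 -1.36] [-111.29  -26.51   43.85] 122.51965842263846 [-5.5645 -1.3255  2.1925]
```

drive_tool:
  moves: [0,0,0,-5.56,-1.33,2.19,0,0,0,-5.56,-1.33,2.19,0,0,0,-5.56,-1.33,2.19,0,0,0,-5.56,-1.33,2.19,0,0,0,-5.56,-1.33,2.19,0,0,0,-5.56,-1.33,2.19,0,0,0,-5.56,-1.33,2.19,0,0,0,-5.56,-1.33,2.19,0,0,0,-5.56,-1.33,2.19,0,0,0,-5.56,-1.33,2.19,0,0,0,-5.56,-1.33,2.19,0,0,0,-5.56,-1.33,2.19,0,0,0,-5.56,-1.33,2.19,0,0,0,-5.56,-1.33,2.19,0,0,0,-5.56,-1.33,2.19,0,0,0,-5.56,-1.33,2.19,0,0,0,-5.56,-1.33,2.19,0,0,0,-5.56,-1.33,2.19,0,0,0,-5.56,-1.33,2.19,0,0,0,-5.56,-1.33,2.19]

```text
time: 4.32
tool_pos: [483.3, -65.1, 210.9]
tcp_rot: [-0.0, 50.1, 16.5]
ft_force: [0.6, -0.0, -0.4]
finger_gap: -0.1
```

Run:
```python
from h import *
from bench import sensors
st=sensors.sense();print(st['time'],st['joint_pos'].round(1),st['tool_pos'],loc(st['tool_pos']))
for p in ((-175,0,90),(-175,0,45)):
  print(rel(st,wor(*p),pushR(43)))
```

```text
4.3167 [ -41.2  -51.1  137.9   34.6   72.6 -152.2] [483.2571806  -65.14832422 210.88895233] [-172.50706315   34.20299655  210.88895233]
(array([ 9.3 , -3.42, -7.73]), array([-3.49, -3.12,  3.11]))
(array([ 12.75,  -3.42, -10.61]), array([-3.49, -3.12,  3.11]))
```

```bash
cat >> h.py <<'E'
def pushR2(lean,az):
    l=np.radians(lean);a=np.radians(az);h=np.array([np.cos(a),np.sin(a),0]);x=np.sin(l)*h-np.cos(l)*EW;z=np.cos(l)*h+np.sin(l)*EW
    return np.stack([x,np.cross(z,x),z],1)
E
python3 - <<'E'
from h import *
from bench import sensors
st=sensors.sense()
d,w=rel(st,wor(-165,0,100),pushR2(42,9));print(d,w, toolT(st).round(2))
E
```

```text
[ 9.17 -3.34 -6.32] [ 5.7  -2.12 -4.92] [[ 6.1000e-01 -2.8000e-01  7.4000e-01  4.8326e+02]
 [ 1.8000e-01  9.6000e-01  2.2000e-01 -6.5150e+01]
 [-7.7000e-01 -0.0000e+00  6.4000e-01  2.1089e+02]
 [ 0.0000e+00  0.0000e+00  0.0000e+00  1.0000e+00]]
```

drive_tool:
  moves: [1.15,-0.42,-0.8,0.7,-0.26,-0.6,1.15,-0.42,-0.8,0.7,-0.26,-0.6,1.15,-0.42,-0.8,0.7,-0.26,-0.6,1.15,-0.42,-0.8,0.7,-0.26,-0.6,1.15,-0.42,-0.8,0.7,-0.26,-0.6,1.15,-0.42,-0.8,0.7,-0.26,-0.6,1.15,-0.42,-0.8,0.7,-0.26,-0.6,1.15,-0.42,-0.8,0.7,-0.26,-0.6]

```text
time: 4.98
tool_pos: [518.8, -91.2, 111.3]
tcp_rot: [0.2, 49.4, 9.1]
ft_force: [-0.4, 0.4, 0.6]
finger_gap: -0.2
```

Run:
```python
from h import *
from bench import sensors
st=sensors.sense();print(st['time'],st['joint_pos'].round(1),st['tool_pos'],loc(st['tool_pos']))
for p in ((-165,0,42),(-150,0,42)):
  print(rel(st,wor(*p),pushR2(42,9)))
```

```text
4.9833 [ -37.1  -40.2  143.1   36.3   52.5 -152.2] [518.8019671  -91.21321522 111.34398936] [-148.7935177    -2.95178985  111.34398936]
(array([ 4.19, -0.07, -5.76]), array([-0.1 , -1.38, -0.04]))
(array([ 5.15,  0.25, -4.65]), array([-0.1 , -1.38, -0.04]))
```

Run:
```python
from h import *
from bench import sensors
st=sensors.sense()
for l in (20,25):
  print(l,rel(st,wor(-165,0,110),pushR2(l,9)))
Rt=pushR2(22,9)
T=toolT(st);print(Rt.T@(wor(-165,0,42)-wor(-165,0,110)))
```

```text
20 (array([-0.97, -0.06, -1.34]), array([-0.09, 20.62, -0.06]))
25 (array([-0.97, -0.06, -1.34]), array([-0.1 , 15.62, -0.06]))
[ 6.30485021e+01  4.71844785e-16 -2.54732484e+01]
```

drive_tool:
  moves: [-0.2,0,-0.3,1,4.6,0,-0.2,0,-0.3,1,4.6,0,-0.2,0,-0.3,1,4.6,0,-0.2,0,-0.3,1,4.6,0]

```text
time: 5.32
tool_pos: [504.2, -93.3, 112.1]
tcp_rot: [5.7, 68.0, 10.8]
ft_force: [-0.1, 0.2, 0.4]
finger_gap: -0.1
```

Run:
```python
from h import *
from bench import sensors
st=sensors.sense();print(st['time'],st['joint_pos'].round(1),st['tool_pos'],loc(st['tool_pos']))
for p in ((-165,0,42),(-150,0,42)):
  print(rel(st,wor(*p),pushR2(22,9)))
```

```text
5.3167 [ -26.7  -25.5  126.5   15.    62.  -126.9] [504.17479893 -93.32359552 112.0878986 ] [-163.19394009    0.37019577  112.0878986 ]
(array([ 6.43, -0.35, -2.77]), array([-4.04,  0.01, -0.67]))
(array([ 6.99,  0.06, -1.43]), array([-4.04,  0.01, -0.67]))
```

drive_tool:
  moves: [1.6,0,-0.68,0,0,0,1.6,0,-0.68,0,0,0,1.6,0,-0.68,0,0,0,1.6,0,-0.68,0,0,0,0,0,0,0,0,0]

```text
time: 5.73
tool_pos: [500.1, -88.8, 38.0]
tcp_rot: [6.4, 68.1, 11.5]
ft_force: [-1.5, 0.3, -0.3]
finger_gap: 0.0
```

Run:
```python
from h import *
from bench import sensors
st=sensors.sense();print(st['time'],st['joint_pos'].round(1),st['tool_pos'],loc(st['tool_pos']))
T=toolT(st);print('u in tool',T[:3,:3].T@EU)
for u,l in ((-148,24),(-128,30),(-108,35),(-88,40),(-75,42)):
  print(rel(st,wor(u,0,42),pushR2(l,9)))
```

```text
5.7333 [ -26.5  -20.1  130.9   16.8   52.9 -129.9] [500.05850491 -88.81125316  38.0291033 ] [-165.39988512    6.06571301   38.0291033 ]
u in tool [0.36828423 0.26844161 0.89011563]
(array([ 0.31, -0.1 ,  1.86]), array([-4.05, -2.12, -0.88]))
(array([1.05, 0.44, 3.64]), array([-4.09, -8.11, -0.66]))
(array([1.78, 0.97, 5.42]), array([ -4.12, -13.11,  -0.49]))
(array([2.52, 1.51, 7.2 ]), array([ -4.15, -18.11,  -0.31]))
(array([3.  , 1.86, 8.35]), array([ -4.15, -20.11,  -0.23]))
```

drive_tool:
  moves: [0.25,0.08,0.53,0,-1.4,0,0.25,0.08,0.53,0,-1.4,0,0.26,0.08,0.53,0,-1.4,0,0.27,0.08,0.53,0,-1.4,0,0.28,0.08,0.52,0,-1.4,0,0.29,0.08,0.51,0,-1.4,0,0.3,0.08,0.5,0,-1.4,0,0.31,0.08,0.5,0,-1.4,0,0.32,0.08,0.49,0,-1.4,0]

```text
time: 6.48
tool_pos: [556.4, -78.0, 43.8]
tcp_rot: [3.8, 54.9, 8.7]
ft_force: [-6.9, 5.2, 8.0]
finger_gap: -0.3
```

```bash
cat > look.py <<'E'
from h import *
from bench import sensors,snapshot
import sys
st=sensors.sense();print(st['time'],st['joint_pos'].round(1),loc(st['tool_pos']).round(1),'F',st['ft_force'].round(1))
T=toolT(st);print('u in tool',(T[:3,:3].T@EU).round(3),'lean',np.degrees(np.arccos(-T[2,0])).round(1))
n=sys.argv[1]
for c in ('top','scene'):
    s=snapshot(c);pickle.dump(s,open(f'{c}_{n}.pkl','wb'))
    cv2.imwrite(f'pics/{c}_{n}.png',s['image'][:,:,::-1])
    if c=='top':
        z=s['z_map'];W=cloud(s)
        zz=W[...,2][110:250,200:390]
        im=cv2.applyColorMap(np.clip(np.nan_to_num(zz)/240*255,0,255).astype(np.uint8),cv2.COLORMAP_JET)
        cv2.imwrite(f'pics/z_{n}.png',cv2.resize(im,None,fx=4,fy=4,interpolation=cv2.INTER_NEAREST))
        L=np.stack([W@EU-S0[0],W@EV-S0[1],W[...,2]],-1)
    else:
        W=cloud(s);L=np.stack([W@EU-S0[0],W@EV-S0[1],W[...,2]],-1)
    m=(L[...,2]>73)&(L[...,2]<86)&(abs(L[...,0])<140)&(abs(L[...,1])<82)
    p=L[m];print(c,'rim pts',len(p),'u',np.percentile(p[:,0],[0,5,50,95,100]).round(1) if len(p) else '')
E
python3 look.py a; cd pics; python3 -c "
import cv2;i=cv2.imread('scene_a.png')[130:330,200:440];cv2.imwrite('scza.png',cv2.resize(i,None,fx=3,fy=3))"
```

```text
6.4833 [ -27.5  -21.1  136.    31.8   40.  -142.6] [-109.    -4.2   43.8] F [-6.9  5.2  8. ]
u in tool [0.561 0.268 0.783] lean 35.1
top rim pts 175 u [-136.1 -122.3 -113.9   -3.2   -1.9]
scene rim pts 7 u [-22.4 -21.9 -17.9  27.2  45.4]
```

View pics/scza.png

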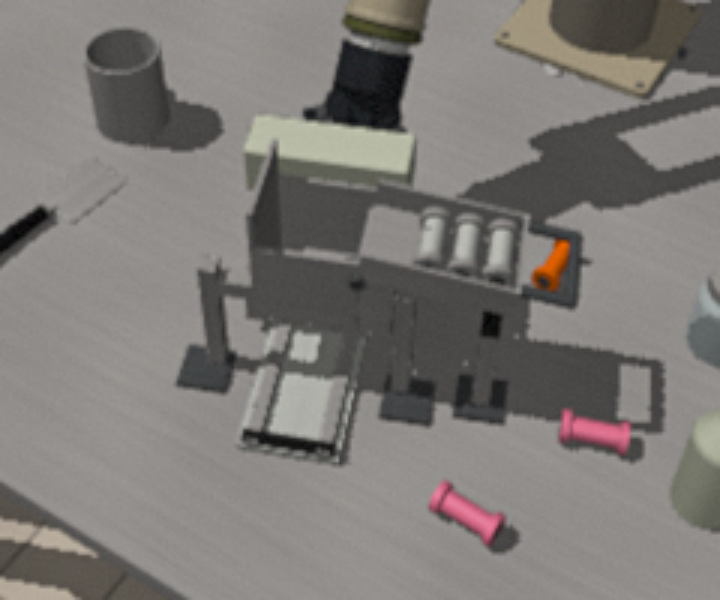

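View pics/z_a.png

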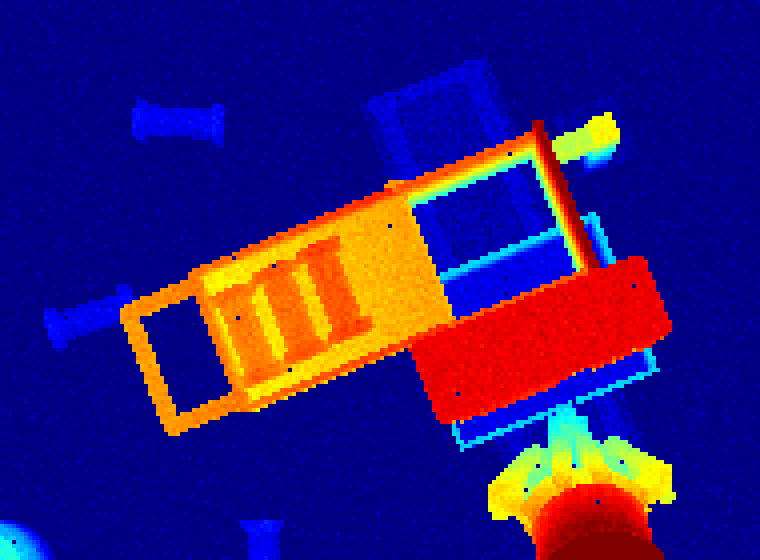

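Run:
```python
from h import *
s=pickle.load(open('top_a.pkl','rb'));W=cloud(s)
L=np.stack([W@EU-S0[0],W@EV-S0[1],W[...,2]],-1).reshape(-1,3);L=L[~np.isnan(L[:,2])]
for vb in range(-80,80,10):
    m=(L[:,1]>vb)&(L[:,1]<vb+10)&(L[:,0]>-140)&(L[:,0]<-90)&(L[:,2]<130)
    q=L[m];q=q[np.argsort(q[:,0])];print(vb,[tuple(x) for x in q[:, [0,2]].round(0).astype(int)][::2])
m=(L[:,2]>73)&(L[:,2]<86)&(L[:,0]>-12)&(L[:,0]<10)&(abs(L[:,1])<78);print('far rim',L[m].shape,np.percentile(L[m][:,0],[0,50,100]))
```

```text
-80 [(np.int64(-139), np.int64(7)), (np.int64(-138), np.int64(-1)), (np.int64(-136), np.int64(-7)), (np.int64(-134), np.int64(-10)), (np.int64(-133), np.int64(2)), (np.int64(-131), np.int64(0)), (np.int64(-129), np.int64(0)), (np.int64(-127), np.int64(-1)), (np.int64(-126), np.int64(6)), (np.int64(-125), np.int64(0)), (np.int64(-122), np.int64(0)), (np.int64(-121), np.int64(78)), (np.int64(-118), np.int64(79)), (np.int64(-116), np.int64(65)), (np.int64(-115), np.int64(35)), (np.int64(-112), np.int64(84)), (np.int64(-111), np.int64(81)), (np.int64(-110), np.int64(61)), (np.int64(-108), np.int64(25)), (np.int64(-106), np.int64(76)), (np.int64(-105), np.int64(82))]
-70 [(np.int64(-140), np.int64(-1)), (np.int64(-138), np.int64(1)), (np.int64(-136), np.int64(1)), (np.int64(-134), np.int64(-2)), (np.int64(-132), np.int64(5)), (np.int64(-131), np.int64(-3)), (np.int64(-128), np.int64(3)), (np.int64(-127), np.int64(-3)), (np.int64(-125), np.int64(-2)), (np.int64(-123), np.int64(-2)), (np.int64(-122), np.int64(76)), (np.int64(-120), np.int64(80)), (np.int64(-117), np.int64(23)), (np.int64(-1
[... 9544 characters left out ...]
, np.int64(3)), (np.int64(-135), np.int64(1)), (np.int64(-133), np.int64(-4)), (np.int64(-132), np.int64(2)), (np.int64(-130), np.int64(4)), (np.int64(-128), np.int64(4)), (np.int64(-126), np.int64(2)), (np.int64(-124), np.int64(-1)), (np.int64(-123), np.int64(4)), (np.int64(-120), np.int64(-1)), (np.int64(-119), np.int64(3)), (np.int64(-117), np.int64(84)), (np.int64(-116), np.int64(84)), (np.int64(-114), np.int64(25)), (np.int64(-111), np.int64(-9)), (np.int64(-110), np.int64(1)), (np.int64(-108), np.int64(72)), (np.int64(-107), np.int64(-2)), (np.int64(-105), np.int64(30)), (np.int64(-103), np.int64(1)), (np.int64(-101), np.int64(-5))]
far rim (63, 3) [-9.74986941 -4.91003247 -1.91476543]
```

Run:
```python
from h import *
from bench import sensors,snapshot
st=sensors.sense();s=snapshot('wrist');cv2.imwrite('pics/w_a.png',s['image'][:,:,::-1])
W=cloud(s,toolT(st));L=np.stack([W@EU-S0[0],W@EV-S0[1],W[...,2]],-1)
pickle.dump((s,L),open('w_a.pkl','wb'))
i=cv2.imread('pics/top_a.png')[180:250,300:380];cv2.imwrite('pics/topza.png',cv2.resize(i,None,fx=8,fy=8,interpolation=cv2.INTER_CUBIC))
print(st['ft_force'],loc(st['tool_pos']))
```

```text
[-1.46500067  0.50449693  0.28478808] [-109.61076946   -4.21104627   42.95345987]
```

View pics/w_a.png

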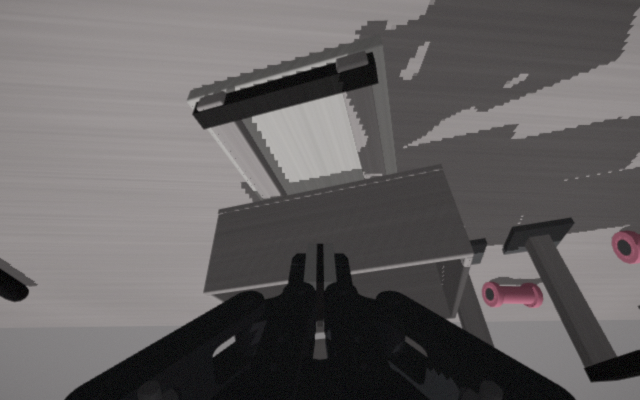

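View pics/topza.png

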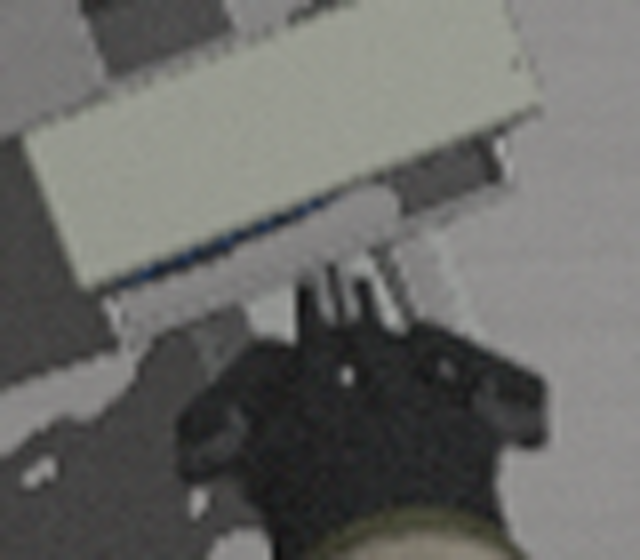

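Run:
```python
from h import *
s,L=pickle.load(open('w_a.pkl','rb'))
for u,v in ((250,235),(280,230),(400,220),(420,240),(440,235),(320,250),(320,260),(320,245),(300,260),(100,200),(60,100),(300,150),(320,300),(250,262),(300,190)):
    print((u,v),L[v,u].round(1),s['z_map'][v,u].round(0))
```

```text
(250, 235) [-124.2  -45.9   47.2] 192.0
(280, 230) [-123.7  -26.    47.2] 188.0
(400, 220) [-124.1   45.7   55. ] 169.0
(420, 240) [-122.5   53.5   68.2] 161.0
(440, 235) [-124.5   63.6   68.2] 158.0
(320, 250) [-145.3    4.6   76.6] 148.0
(320, 260) [-151.5    6.    84.9] 138.0
(320, 245) [-143.1    4.1   72.7] 152.0
(300, 260) [-146.1   -5.4   80.7] 147.0
(100, 200) [nan nan nan] 0.0
(60, 100) [-215.3 -117.     0.7] 162.0
(300, 150) [-150.3   -4.1   10.1] 185.0
(320, 300) [-154.     5.9  103.8] 125.0
(250, 262) [-123.4  -44.3   65.5] 181.0
(300, 190) [-114.2  -16.2   11. ] 215.0
```

drive_tool:
  moves: [-0.56,-0.27,-0.78,0,0,0,0.62,0,-0.43,0,0,0,0.62,0,-0.43,0,0,0,0.62,0,-0.43,0,0,0,0.62,0,-0.43,0,0,0,0,0,0,0,0,0]

```text
time: 7.13
tool_pos: [544.3, -79.6, 9.1]
tcp_rot: [4.1, 55.4, 8.9]
ft_force: [0.2, -0.3, -1.1]
finger_gap: -0.1
```

```bash
cat > w.py <<'E'
from h import *
from bench import sensors,snapshot
import sys
st=sensors.sense();s=snapshot('wrist');n=sys.argv[1];cv2.imwrite(f'pics/w_{n}.png',s['image'][:,:,::-1])
W=cloud(s,toolT(st));L=np.stack([W@EU-S0[0],W@EV-S0[1],W[...,2]],-1);pickle.dump((s,L),open(f'w_{n}.pkl','wb'))
T=toolT(st)
print(st['time'],st['joint_pos'].round(1),loc(st['tool_pos']).round(1),'F',st['ft_force'].round(1),'lean',np.degrees(np.arccos(-T[2,0])).round(1),'u in tool',(T[:3,:3].T@EU).round(3))
E
python3 w.py b
```

```text
7.1333 [ -28.6  -18.1  138.    35.3   36.8 -147.8] [-120.8   -1.3    9.1] F [ 0.2 -0.3 -1.1] lean 34.6 u in tool [0.556 0.269 0.787]
```

View pics/w_b.png

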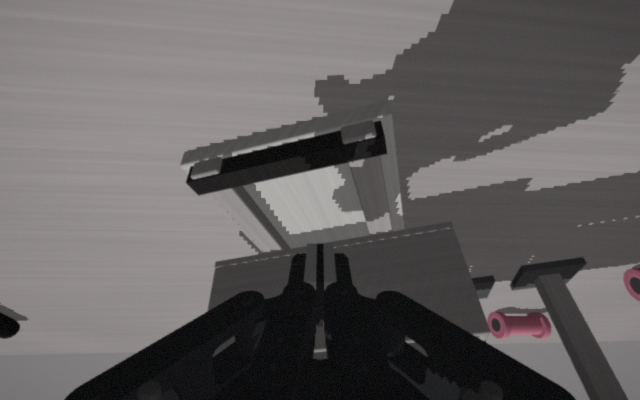

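drive_tool:
  moves: [0.34,0.16,0.47,0.7,-0.7,0,0.34,0.17,0.46,0.7,-0.7,0,0.35,0.18,0.45,0.7,-0.7,0,0.35,0.18,0.45,0.7,-0.7,0,0.36,0.19,0.44,0.7,-0.7,0,0.36,0.19,0.44,0.7,-0.7,0,0.37,0.2,0.43,0.7,-0.7,0,0.37,0.2,0.42,0.7,-0.7,0,0.38,0.21,0.41,0.7,-0.7,0,0.38,0.21,0.41,0.7,-0.7,0,0,0,0,0,0,0]

```text
time: 8.1
tool_pos: [602.0, -58.2, 11.7]
tcp_rot: [9.9, 48.2, 7.4]
ft_force: [0.7, 0.0, 0.3]
finger_gap: 0.2
```

```bash
python3 w.py c; python3 look.py c
```

```text
8.1 [ -23.9  -11.4  136.4   50.8   26.5 -152.2] [-59.3  -2.3  11.7] F [0.7 0.  0.3] lean 41.8 u in tool [0.648 0.359 0.672]
8.15 [ -23.9  -11.4  136.5   50.7   26.6 -152.1] [-59.7  -2.   11.5] F [-0.3  0.5 -0.4]
u in tool [0.647 0.358 0.673] lean 41.8
top rim pts 163 u [-139.8 -128.8  -15.9   44.2   45.5]
scene rim pts 143 u [-24.1  23.   44.8  48.   49.2]
```

View pics/w_c.png

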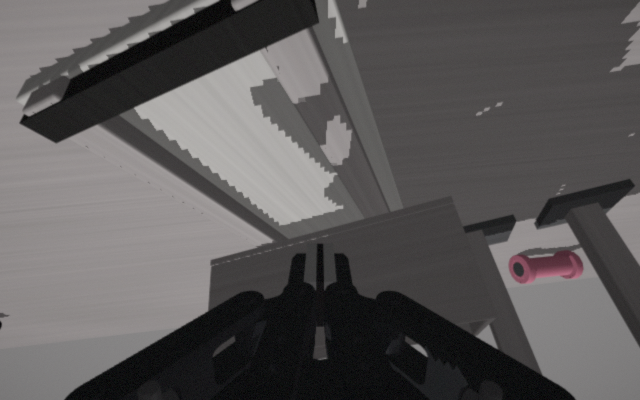

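View pics/z_c.png

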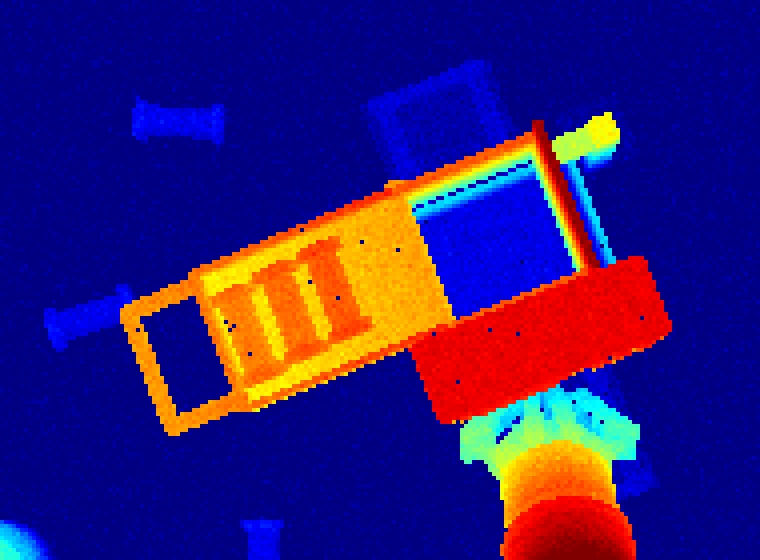

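```bash
cat > meas.py <<'E'
from h import *
import sys
n=sys.argv[1]
s=pickle.load(open(f'scene_{n}.pkl','rb'));W=cloud(s);L=np.stack([W@EU-S0[0],W@EV-S0[1],W[...,2]],-1).reshape(-1,3);L=L[~np.isnan(L[:,2])]
def med(m,t): 
    q=L[m];print(t,len(q),'u med %.1f sd %.1f'%(np.median(q[:,0]),q[:,0].std()) if len(q) else '')
med((abs(L[:,1])<40)&(L[:,2]>105)&(L[:,2]<160)&(abs(L[:,0]-50)<15),'spout far face')
med((abs(L[:,1])<60)&(L[:,2]>30)&(L[:,2]<72)&(L[:,0]>20)&(L[:,0]<90),'box far face')
q=L[(abs(L[:,1])<60)&(L[:,2]>76)&(L[:,2]<85)&(L[:,0]>20)&(L[:,0]<90)];print('box far rim scene',len(q),np.percentile(q[:,0],[5,50,95]).round(1) if len(q) else '')
s=pickle.load(open(f'top_{n}.pkl','rb'));W=cloud(s);L=np.stack([W@EU-S0[0],W@EV-S0[1],W[...,2]],-1).reshape(-1,3);L=L[~np.isnan(L[:,2])]
q=L[(L[:,1]<-62)&(L[:,1]>-80)&(L[:,2]>73)&(L[:,2]<86)&(L[:,0]>-50)];print('top side rim',len(q),np.percentile(q[:,0],[0,50,100]).round(1))
if len(sys.argv)>2:
    s,L=pickle.load(open(f'w_{n}.pkl','rb'));L=L.reshape(-1,3);L=L[~np.isnan(L[:,2])]
    med((abs(L[:,1])<70)&(abs(L[:,1])>30)&(L[:,2]>28)&(L[:,2]<72)&(L[:,0]>-100)&(L[:,0]<-40),'wrist near face')
E
python3 meas.py c w
```

```text
spout far face 348 u med 51.2 sd 1.3
box far face 346 u med 46.0 sd 1.3
box far rim scene 73 [42.4 45.8 48. ]
top side rim 47 [-39.8  -2.5  36.4]
wrist near face 8788 u med -76.5 sd 0.6
```

drive_tool:
  moves: [0.13,0.07,0.14,1,0,0,0.13,0.07,0.14,1,0,0,0.13,0.08,0.13,1,0,0,0.13,0.08,0.13,1,0,0,0.13,0.08,0.13,1,0,0,0.13,0.08,0.13,1,0,0,0,0,0,0,0,0]

```text
time: 8.83
tool_pos: [612.4, -53.8, 11.2]
tcp_rot: [15.9, 48.3, 7.5]
ft_force: [-3.2, -0.4, 0.5]
finger_gap: 0.1
```

```bash
python3 w.py d; python3 look.py d; python3 meas.py d w
```

```text
8.8333 [ -22.5   -9.5  134.9   50.4   25.6 -144.9] [-48.   -1.9  11.2] F [-3.2 -0.4  0.5] lean 41.7 u in tool [0.646 0.427 0.632]
8.8833 [ -22.6   -9.5  134.9   50.4   25.6 -145. ] [-48.   -2.   11.3] F [-2.4  1.1 -0.1]
u in tool [0.647 0.427 0.633] lean 41.7
top rim pts 89 u [-138.2 -121.8  -39.    28.6   36.6]
scene rim pts 184 u [-62.7 -59.   54.6  58.3  59.2]
spout far face 356 u med 51.1 sd 1.2
box far face 343 u med 56.7 sd 1.2
box far rim scene 69 [53.  56.2 58.7]
top side rim 46 [-40.   -1.4  36.6]
wrist near face 8743 u med -65.7 sd 2.7
```

drive_tool:
  moves: [0.1,0.07,0.1,0,0,0,0.1,0.07,0.1,0,0,0,0.1,0.07,0.1,0,0,0,0,0,0,0,0,0,0,0,0,0,0,0]

```text
time: 9.4
tool_pos: [617.0, -52.4, 11.6]
tcp_rot: [15.8, 48.2, 7.4]
ft_force: [-2.9, -0.4, -1.3]
finger_gap: -0.1
```

```bash
python3 w.py e; python3 look.py e; python3 meas.py e w;python3 -c "
import cv2;i=cv2.imread('pics/scene_e.png')[150:310,240:400];cv2.imwrite('pics/scze.png',cv2.resize(i,None,fx=3.7,fy=3.7,interpolation=cv2.INTER_CUBIC))"
```

```text
9.4 [ -22.    -8.9  134.3   50.3   25.2 -144.5] [-43.2  -2.3  11.6] F [-2.9 -0.4 -1.3] lean 41.8 u in tool [0.647 0.426 0.632]
9.45 [ -22.    -8.9  134.3   50.3   25.2 -144.5] [-43.2  -2.3  11.6] F [-2.8 -0.4 -2.1]
u in tool [0.647 0.426 0.632] lean 41.8
top rim pts 81 u [-131.  -120.2  -17.1   58.4   61.3]
scene rim pts 209 u [-59.1 -56.   59.2  63.1  65.9]
spout far face 358 u med 51.3 sd 1.3
box far face 339 u med 61.3 sd 1.2
box far rim scene 73 [57.4 60.9 63.4]
top side rim 54 [-40.1   5.9  61.3]
wrist near face 8814 u med -60.9 sd 2.9
```

View pics/scze.png

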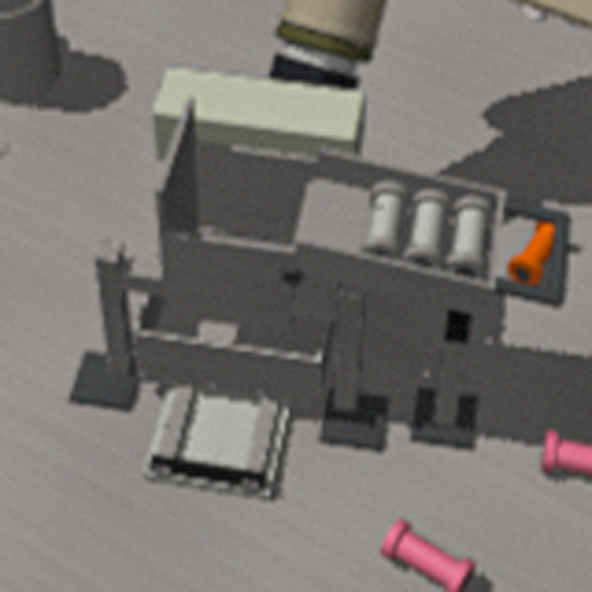

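drive_tool:
  moves: [-0.97,-0.64,-0.95,0,0,0,-0.97,-0.64,-0.95,0,0,0,-2,0,0,0,0,0,-2,0,0,0,0,0,-2,0,0,0,0,0,-2,0,0,0,0,0,-0.6,-0.4,-0.6,0,4,0,-0.6,-0.4,-0.6,0,4,0,-0.6,-0.4,-0.6,0,4,0,-0.6,-0.4,-0.6,0,4,0,-0.6,-0.4,-0.6,0,4,0]

```text
time: 10.47
tool_pos: [503.4, -92.9, 80.1]
tcp_rot: [28.2, 67.4, 21.9]
ft_force: [0.2, 0.1, -0.2]
finger_gap: -0.1
```

Run:
```python
from h import *
from bench import sensors
st=sensors.sense();print(st['time'],st['joint_pos'].round(1),loc(st['tool_pos']).round(1),'F',st['ft_force'].round(1));T=toolT(st)
print('lean',np.degrees(np.arccos(-T[2,0])).round(1),'w in tool',(T[:3,:3].T@EW).round(2),'u',(T[:3,:3].T@EU).round(2))
print(st['tool_pos'])
for l in (0,20,30): print(rel(st,wor(-200,240,300),panR(l)))
print('handle world',wor(0,242,170))
```

```text
10.4667 [ -30.2  -20.3  126.4   20.3   61.1 -121.8] [-163.7    1.    80.1] F [ 0.2  0.1 -0.2]
lean 22.6 w in tool [-0.92  0.18  0.34] u [0.38 0.43 0.82]
[503.42764173 -92.92248539  80.1259104 ]
(array([-21.58,  23.64,  -6.57]), array([-27.14,  22.11,  -5.69]))
(array([-21.58,  23.64,  -6.57]), array([-30.81,  17.2 , -25.06]))
(array([-21.58,  23.64,  -6.57]), array([-32.44,  14.56, -34.74]))
handle world [568.94511942 190.96856047 170.        ]
```

drive_tool:
  moves: [-2.76,0.54,1.02,0,0,0,-2.76,0.54,1.02,0,0,0,-2.76,0.54,1.02,0,0,0,-2.76,0.54,1.02,0,0,0,-2.76,0.54,1.02,0,0,0,-2.76,0.54,1.02,0,0,0,-2.76,0.54,1.02,0,0,0,0,0,0,-3.95,2,-3.75,0,0,0,-3.95,2,-3.75,0,0,0,-3.95,2,-3.75,0,0,0,-3.95,2,-3.75,0,0,0,-3.95,2,-3.75,0,0,0,-3.95,2,-3.75,0,0,0,-3.95,2,-3.75,0,0,0,-3.95,2,-3.75]
  hand: 4

```text
time: 11.72
tool_pos: [504.4, -92.0, 289.7]
tcp_rot: [-90.0, 64.8, -68.7]
ft_force: [-0.5, -0.0, -1.1]
finger_gap: 40.1
```

Run:
```python
from h import *
from bench import sensors
st=sensors.sense();print(st['time'],st['joint_pos'].round(1),loc(st['tool_pos']).round(1),'F',st['ft_force'].round(1),st['finger_gap'])
print(toolT(st).round(2))
for l in (25,): print(rel(st,wor(0,242+20,300),panR(l)))
```

```text
11.7167 [   2.1  -17.7  103.   -23.8   86.2 -109.4] [-162.5    1.6  289.7] F [-0.5 -0.  -1.1] 40.10271103207996
[[ 1.5000e-01 -3.3000e-01  9.3000e-01  5.0437e+02]
 [-4.0000e-01  8.4000e-01  3.6000e-01 -9.1970e+01]
 [-9.0000e-01 -4.3000e-01 -0.0000e+00  2.8969e+02]
 [ 0.0000e+00  0.0000e+00  0.0000e+00  1.0000e+00]]
(array([-12.02,  23.09,  16.3 ]), array([0.1 , 0.05, 0.24]))
```

drive_tool:
  moves: [-1.2,2.31,1.63,0,0,0,-1.2,2.31,1.63,0,0,0,-1.2,2.31,1.63,0,0,0,-1.2,2.31,1.63,0,0,0,-1.2,2.31,1.63,0,0,0,-1.2,2.31,1.63,0,0,0,-1.2,2.31,1.63,0,0,0,-1.2,2.31,1.63,0,0,0,-1.2,2.31,1.63,0,0,0,-1.2,2.31,1.63,0,0,0,0,0,0,0,0,0]

```text
time: 12.63
tool_pos: [561.9, 214.2, 297.8]
tcp_rot: [-90.1, 65.1, -68.7]
ft_force: [1.2, 0.6, -0.8]
finger_gap: 39.8
```

```bash
python3 w.py f; python3 look.py f;python3 -c "
import cv2;i=cv2.imread('pics/scene_f.png')[80:330,260:500];cv2.imwrite('pics/sczf.png',cv2.resize(i,None,fx=2.4,fy=2.4,interpolation=cv2.INTER_CUBIC))"
```

```text
12.6333 [ 31.9  10.1  75.5 -24.7  98.4 -82.3] [  1.8 266.2 297.8] F [ 1.2  0.6 -0.8] lean 24.9 u in tool [ 0.001 -0.003  1.   ]
12.6833 [ 31.8   9.9  75.6 -24.8  98.4 -82.4] [  0.9 264.2 298.1] F [-0.5 -0.7  0.7]
u in tool [ 0.    -0.003  1.   ] lean 24.9
top rim pts 52 u [-39.4 -36.7   4.   58.9  60.4]
scene rim pts 209 u [-60.1 -56.7  59.3  63.1  64.9]
```

View pics/w_f.png

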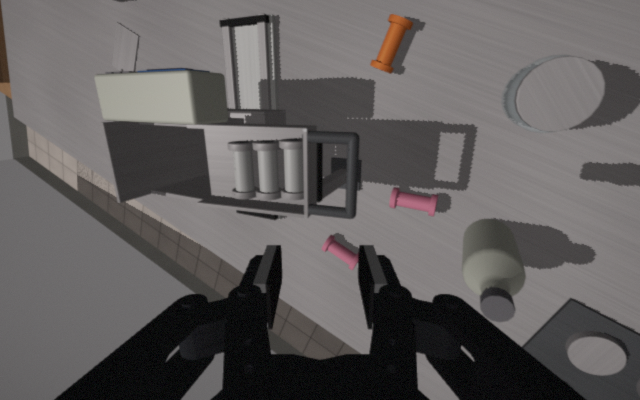

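View pics/sczf.png

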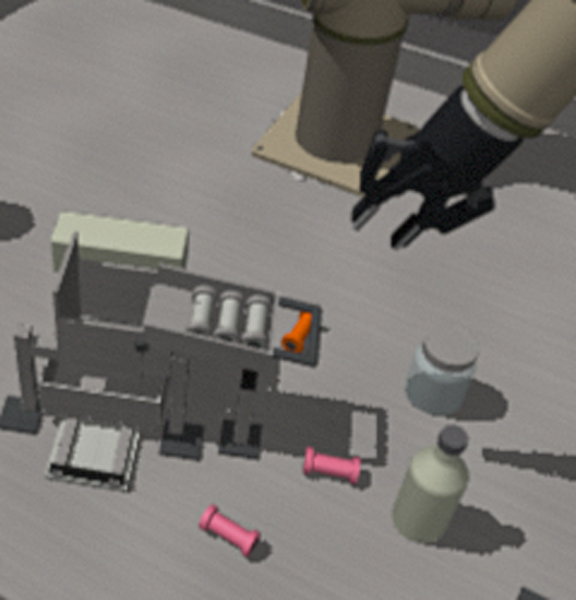

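Run:
```python
from h import *
from bench import sensors
st=sensors.sense();T=toolT(st)
for c in ('scene','top'):
    s=pickle.load(open(f'{c}_f.pkl','rb'));W=cloud(s)
    P=(W-T[:3,3])@T[:3,:3];P=P.reshape(-1,3);P=P[~np.isnan(P[:,0])]
    m=(abs(P[:,1])<70)&(abs(P[:,2])<30)&(P[:,0]>-120)&(P[:,0]<30)
    q=P[m]
    print(c,len(q))
    for x in range(-100,20,5):
        b=q[(q[:,0]>=x)&(q[:,0]<x+5)]
        if len(b):print(x,len(b),'y',np.sort(b[:,1]).round(0)[::max(1,len(b)//8)],'z',np.percentile(b[:,2],[0,100]).round(0))
# wrist
s,L=pickle.load(open('w_f.pkl','rb'))
K=s['camera_matrix'];z=s['z_map'];v,u=np.mgrid[:400,:640]
P=np.stack([(u-K[0,2])/K[0,0]*z,(v-K[1,2])/K[1,1]*z,z],-1)@s['mount'][:3,:3].T+s['mount'][:3,3]
for px in ((272,250),(275,270),(280,300),(268,260),(368,250),(365,270),(362,300),(272,248),(272,246)):print(px,P[px[1],px[0]].round(0))
# bar points: handle bar in local frame
B=L[140:210,345:358].reshape(-1,3);B=B[(B[:,2]>120)&(B[:,2]<220)]
print('bar wrist',len(B),np.percentile(B,[2,50,98],axis=0).round(1))
s=pickle.load(open('top_f.pkl','rb'))
```

```text
scene 757
-100 67 y [-54. -47. -29. -21.  24.  42.  45.  48.  53.] z [-10.  15.]
-95 89 y [-51. -45. -32. -29. -24.  22.  29.  41.  53.] z [-9. 18.]
-90 59 y [-49. -35. -31. -26.  23.  25.  29.  40.  47.] z [-7. 16.]
-85 24 y [-35. -31. -27.  22.  23.  24.  29.  33.] z [-9. 16.]
-80 25 y [-34. -28. -20.  21.  22.  23.  24.  26.  33.] z [-8. 14.]
-75 32 y [-33. -31. -27. -23.  21.  21.  22.  27.] z [-6. 15.]
-70 33 y [-33. -31. -29. -25.  21.  21.  22.  31.  34.] z [-5. 14.]
-65 30 y [-33. -32. -31. -27. -25. -20.  21.  22.  24.  31.] z [-5. 14.]
-60 25 y [-33. -29. -25. -22.  22.  22.  25.  31.  36.] z [-7. 14.]
-55 31 y [-33. -32. -29. -26. -23.  21.  22.  22.  24.  31.  34.] z [-9. 15.]
-50 25 y [-32. -26. -24. -18.  21.  22.  23.  27.  32.] z [-4. 13.]
-45 15 y [-25. -25. -24. -23. -20.  21.  21.  22.  22.  22.  23.  23.  24.  26.
  28.] z [-8. 14.]
top 201
-100 10 y [-55. -53. -53. -53. -48. -44. -31. -29. -27. -26.] z [-10.  12.]
-95 22 y [-53. -52. -50. -50. -49. -49. -48. -47. -35. -30. -27.] z [-12.  10.]
-90 11 y [-51. -50. -49. -49. -47. -47. -31. -31. -28. -25. -24.] z [-12.  12.]
-85 2 y [-32. -27.] z [-10.  -9.]
-75 2 y [-26.  21.] z [-9. -9.]
-70 2 y [-25.  26.] z [-9. -9.]
-65 6 y [-33. -33. -33. -32. -18.  20.] z [-9.  7.]
-60 9 y [-33. -32. -32. -31. -30. -30. -25. -21.  23.] z [-9.  9.]
-55 13 y [-33. -31. -31. -31. -31. -30. -30. -28. -26. -26. -24. -19.  26.] z [-9. 11.]
-50 14 y [-32. -31. -31. -30. -30. -28. -27. -27. -25. -25. -23. -23.  23.  25.] z [-10.  13.]
-45 3 y [-24.  22.  22.] z [-9. -7.]
-40 2 y [-25. -23.] z [-7. -5.]
(272, 250) [-49. -23. -12.]
(275, 270) [-62. -20.  -8.]
(280, 300) [1263. -223.  998.]
(268, 260) [-59. -23. -12.]
(368, 250) [-48.  23. -11.]
(365, 270) [-65.  19. -11.]
(362, 300) [-60.  20.   8.]
(272, 248) [-47. -23. -12.]
(272, 246) [-45. -24. -12.]
bar wrist 787 [[-39.5 238.3 170.5]
 [ -4.9 245.2 175. ]
 [ 30.9 249.5 176.9]]
```

Run:
```python
from h import *
from bench import sensors
st=sensors.sense();print(rel(st,wor(0,244,172),panR(25)))
```

```text
(array([12.26,  3.76,  0.03]), array([ 0.  , -0.03, -0.01]))
```

drive_tool:
  moves: [2.04,0.63,0,0,0,0,2.04,0.63,0,0,0,0,2.04,0.63,0,0,0,0,2.04,0.63,0,0,0,0,2.04,0.63,0,0,0,0,2.04,0.63,0,0,0,0,0,0,0,0,0,0]
  hand: 3.2

```text
time: 13.37
tool_pos: [565.3, 189.8, 167.4]
tcp_rot: [-91.0, 65.0, -69.9]
ft_force: [-0.3, 1.1, -1.4]
finger_gap: 31.9
```

```bash
python3 w.py g
python3 - <<'E'
from h import *
s,L=pickle.load(open('w_g.pkl','rb'))
K=s['camera_matrix'];z=s['z_map'];v,u=np.mgrid[:400,:640]
P=np.stack([(u-K[0,2])/K[0,0]*z,(v-K[1,2])/K[1,1]*z,z],-1)@s['mount'][:3,:3].T+s['mount'][:3,3]
pickle.dump(P,open('Pg.pkl','wb'))
E
```

```text
13.3667 [ 29.8  12.   87.  -24.7  85.9 -78.4] [ -3.8 242.2 167.4] F [-0.3  1.1 -1.4] lean 25.0 u in tool [-0.008 -0.     1.   ]
```

View pics/w_g.png

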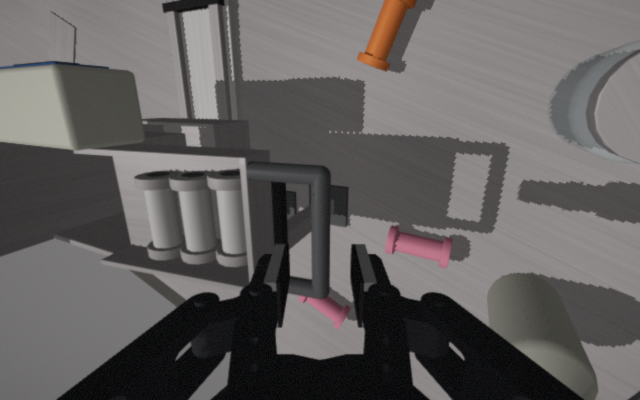

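Run:
```python
from h import *
P=pickle.load(open('Pg.pkl','rb'))
for r in (190,220,250,270):
    row=P[r,305:335];m=(row[:,0]>-60)&(row[:,0]<40)
    q=row[m];c=np.where(m)[0]+305
    print(r,c.min(),c.max(),q.mean(0).round(1),q[:,1].min().round(1),q[:,1].max().round(1),'xmin',q[:,0].min().round(1))
# handle ends in z
col=P[150:310,318:323].reshape(-1,3);col=col[(col[:,0]>-40)&(col[:,0]<30)&(abs(col[:,1])<8)];print('z range',np.percentile(col[:,2],[0,2,50,98,100]).round(1))
```

```text
190 311 330 [ -7.3   0.3 -29.4] -5.5 6.0 xmin -9.0
220 311 329 [ -7.5  -0.  -10.2] -5.6 5.6 xmin -9.6
250 312 329 [-7.8  0.3 10.2] -5.1 5.8 xmin -9.1
270 312 329 [-7.8  0.4 24.7] -5.2 5.9 xmin -10.1
z range [-43.5 -42.7  -3.1  43.5  46.3]
```

drive_tool:
  moves: [1.35,0,0,0,0,0,1.35,0,0,0,0,0,1.35,0,0,0,0,0,1.35,0,0,0,0,0,0,0,0,0,0,0,0,0,0,0,0,0]

```text
time: 13.92
tool_pos: [575.0, 170.4, 121.6]
tcp_rot: [-90.5, 65.0, -69.3]
ft_force: [0.5, 0.1, 0.7]
finger_gap: 32.1
```

```bash
python3 w.py h
```

```text
13.9167 [ 27.8  13.5  90.2 -25.2  80.6 -78.2] [ -1.8 220.6 121.6] F [0.5 0.1 0.7] lean 25.0 u in tool [-0.004  0.     1.   ]
```

View pics/w_h.png

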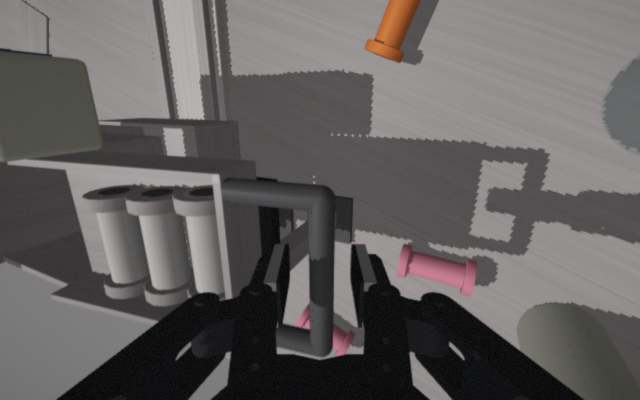

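drive_tool:
  moves: [0.3,0,0,0,0,0,0,0,0,0,0,0,0,0,0,0,0,0,0,0,0,0,0,0,0,0,0,0,0,0,0,0,0,0,0,0]
  hand: 0
  grip_force: 35

```text
time: 14.47
tool_pos: [576.4, 171.1, 120.4]
tcp_rot: [-90.0, 65.1, -68.8]
ft_force: [0.8, 5.5, -1.8]
finger_gap: 10.8
```

```bash
python3 w.py i
python3 - <<'E'
from h import *
from bench import sensors
st=sensors.sense();print(st['finger_gap'],st['ft_force'])
# arc: hinge local
hin=np.array([0,50,168.]);T=toolT(st)
p=loc(st['tool_pos'])
# rotation of pan by +dth : outer end rises toward spout: about +u axis (v->w)
for dth in (3,4,5):
    Rm=R.from_rotvec(EU*dth,degrees=True).as_matrix()
    hw=wor(*hin);Tn=Rm@(T[:3,3]-hw)+hw
    print(dth,(T[:3,:3].T@(Tn-T[:3,3])/10).round(3),R.from_matrix(T[:3,:3].T@Rm@T[:3,:3]).as_rotvec(degrees=True).round(2))
E
```

```text
14.4667 [ 27.8  13.5  90.3 -25.2  80.3 -78.2] [-2.000e-01  2.208e+02  1.204e+02] F [ 0.8  5.5 -1.8] lean 24.9 u in tool [0. 0. 1.]
10.618298382354531 [ 1.208015    5.80649811 -1.86661834]
3 [-0.912 -0.175  0.   ] [0. 0. 3.]
4 [-1.213 -0.244  0.   ] [0. 0. 4.]
5 [-1.514 -0.319  0.   ] [0. 0. 5.]
```

View pics/w_i.png

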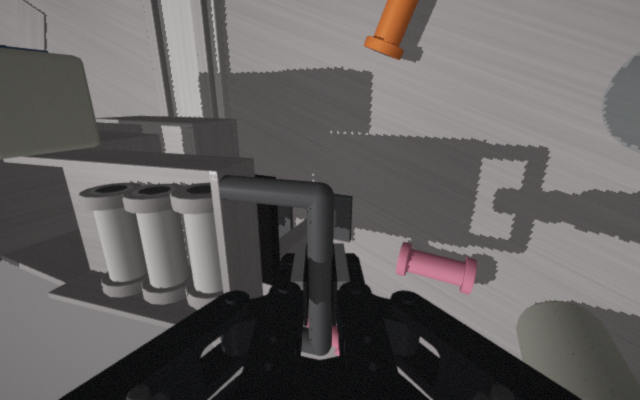

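drive_tool:
  moves: [-0.609,-0.111,0,0,0,2,-0.609,-0.111,0,0,0,2,-0.609,-0.111,0,0,0,2,-0.609,-0.111,0,0,0,2,-0.609,-0.111,0,0,0,2,0,0,0,0,0,0]

```text
time: 15.02
tool_pos: [574.5, 176.2, 152.6]
tcp_rot: [-89.8, 75.2, -68.7]
ft_force: [-2.4, 6.8, -1.5]
finger_gap: 10.2
```

```bash
python3 w.py j;  python3 - <<'E'
from h import *
from bench import sensors
st=sensors.sense();print(st['finger_gap'],st['ft_force'],st['wrist_torque']);T=toolT(st)
print('tilt',np.degrees(np.arctan2(-(T[:3,0]@EV),-T[2,0])))
b=T[:3,3]-57*T[:3,0];print('bar est',loc(b), np.degrees(np.arctan2(loc(b)[2]-168,loc(b)[1]-50)),np.hypot(loc(b)[2]-168,loc(b)[1]-50))
E
```

```text
15.0167 [ 22.    9.5  88.7 -14.9  82.2 -87. ] [-2.000e-01  2.263e+02  1.526e+02] F [-2.4  6.8 -1.5] lean 14.8 u in tool [0.001 0.002 1.   ]
10.651232981136323 [-0.3385377   7.22235852 -2.39563763] [1.29846266 0.12736001 0.08949889]
tilt 14.850665934511984
bar est [-2.25489618e-01  2.40981740e+02  2.06991454e+02] 11.539110397595529 194.92141676770726
```

View pics/w_j.png

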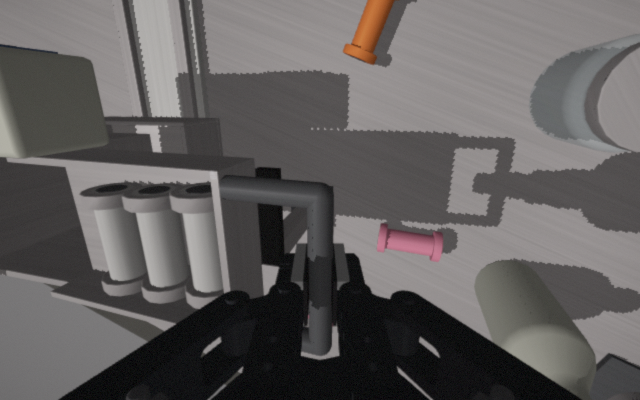

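drive_tool:
  moves: [-0.609,-0.111,0,0,0,2,-0.609,-0.111,0,0,0,2,-0.609,-0.111,0,0,0,2,-0.609,-0.111,0,0,0,2,-0.609,-0.111,0,0,0,2,-0.609,-0.111,0,0,0,2,-0.609,-0.111,0,0,0,2,-0.609,-0.111,0,0,0,2,-0.609,-0.111,0,0,0,2,-0.609,-0.111,0,0,0,2,-0.609,-0.111,0,0,0,2,-0.609,-0.111,0,0,0,2,-0.609,-0.111,0,0,0,2,0,0,0,0,0,0]

```text
time: 16.23
tool_pos: [578.7, 165.5, 231.5]
tcp_rot: [89.7, 78.9, 110.8]
ft_force: [-0.2, 6.0, 1.6]
finger_gap: 10.7
```

```bash
cat > st.py <<'E'
from h import *
from bench import sensors
st=sensors.sense();print(st['time'],st['joint_pos'].round(1),'gap %.1f'%st['finger_gap'],st['ft_force'].round(1),st['wrist_torque'].round(2));T=toolT(st)
print('tilt',np.degrees(np.arctan2(-(T[:3,0]@EV),-T[2,0])))
b=T[:3,3]-57*T[:3,0];print('bar est',loc(b).round(1), np.degrees(np.arctan2(loc(b)[2]-168,loc(b)[1]-50)),np.hypot(loc(b)[2]-168,loc(b)[1]-50))
E
python3 st.py; python3 w.py k; python3 look.py k
```

```text
16.2333 [   3.9    8.9   80.6   10.6   93.7 -106.8] gap 10.7 [-0.2  6.   1.6] [1.02 0.05 0.03]
tilt -11.108110844108378
bar est [-2.000e-01  2.037e+02  2.874e+02] 37.835284257660796 194.6673438640965
16.2333 [   3.9    8.9   80.6   10.6   93.7 -106.8] [-1.000e-01  2.147e+02  2.315e+02] F [-0.2  6.   1.6] lean 11.1 u in tool [0.001 0.002 1.   ]
16.2833 [   4.     8.9   80.6   10.6   93.7 -106.7] [-2.000e-01  2.151e+02  2.309e+02] F [0.6 4.9 0.9]
u in tool [0.001 0.002 1.   ] lean 11.0
top rim pts 50 u [-40.2 -34.9   5.8  59.   60.9]
scene rim pts 199 u [-58.8 -55.4  59.1  63.3  64.9]
```

View pics/w_k.png

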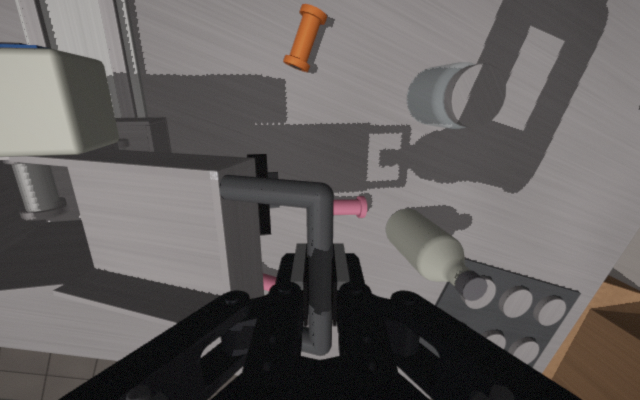

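View pics/scene_k.png

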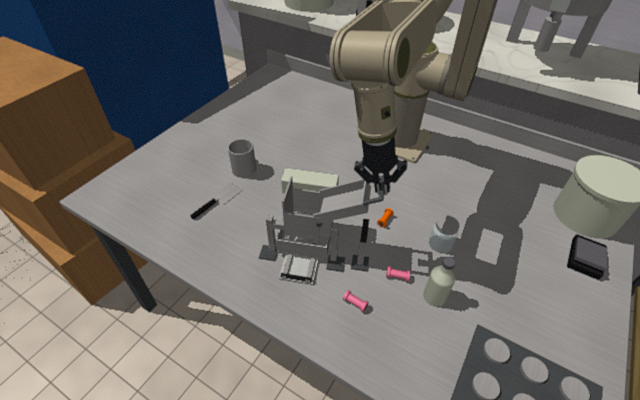

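drive_tool:
  moves: [-0.609,-0.111,0,0,0,2,-0.609,-0.111,0,0,0,2,-0.609,-0.111,0,0,0,2,-0.609,-0.111,0,0,0,2,-0.609,-0.111,0,0,0,2,-0.609,-0.111,0,0,0,2,-0.609,-0.111,0,0,0,2,-0.609,-0.111,0,0,0,2,-0.609,-0.111,0,0,0,2,-0.609,-0.111,0,0,0,2,-0.609,-0.111,0,0,0,2,-0.609,-0.111,0,0,0,2,0,0,0,0,0,0,0,0,0,0,0,0]

```text
time: 17.55
tool_pos: [592.8, 129.0, 291.9]
tcp_rot: [90.1, 55.1, 111.2]
ft_force: [4.3, 3.2, 0.6]
finger_gap: 10.6
```

```bash
python3 st.py; python3 w.py l; python3 look.py l;python3 -c "
import cv2
i=cv2.imread('pics/scene_l.png')[130:310,240:420];cv2.imwrite('pics/sczl.png',cv2.resize(i,None,fx=3.3,fy=3.3,interpolation=cv2.INTER_CUBIC))
i=cv2.imread('pics/top_l.png')[120:240,260:400];cv2.imwrite('pics/topl.png',cv2.resize(i,None,fx=4.5,fy=4.5,interpolation=cv2.INTER_CUBIC))"
```

```text
17.55 [ -11.6   19.7   68.5   30.8  109.6 -116.7] gap 10.6 [4.3 3.2 0.6] [ 0.17 -0.63 -0.44]
tilt -34.945435622669265
bar est [-2.000e-01  1.430e+02  3.386e+02] 61.406577191724686 194.2944306469968
17.55 [ -11.6   19.7   68.5   30.8  109.6 -116.7] [-2.000e-01  1.756e+02  2.919e+02] F [4.3 3.2 0.6] lean 34.9 u in tool [0.    0.002 1.   ]
17.6 [ -11.5   19.7   68.5   30.7  109.6 -116.7] [-2.000e-01  1.758e+02  2.918e+02] F [ 3.9  2.3 -1.5]
u in tool [0.    0.002 1.   ] lean 34.9
top rim pts 24 u [-38.8 -35.9 -16.4   4.6   6.2]
scene rim pts 217 u [-58.6 -55.9  59.2  63.   64.5]
```

View pics/sczl.png

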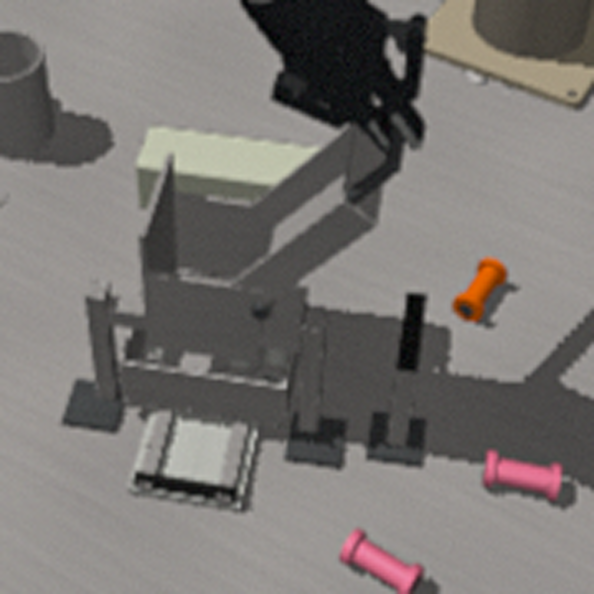

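View pics/topl.png

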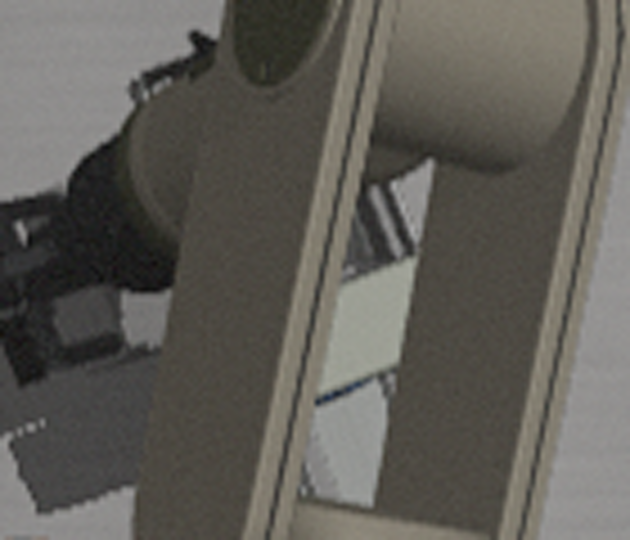

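View pics/w_l.png

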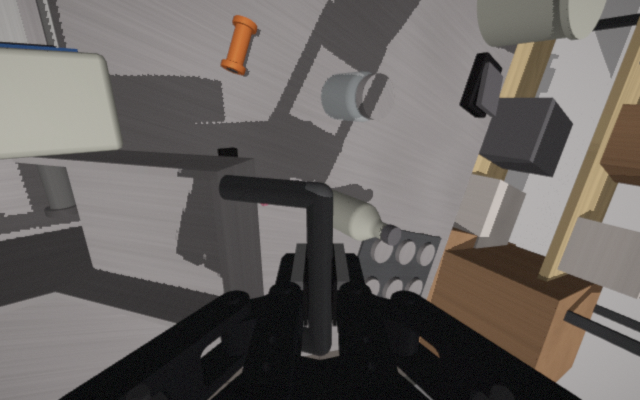

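Run:
```python
from h import *
s,L=pickle.load(open('w_l.pkl','rb'))
for px in ((60,165),(60,180),(60,190),(60,205),(60,213),(45,190),(75,190),(30,190),(20,215),(85,213)):print(px,L[px[1],px[0]].round(0))
i=s['image'][120:260,0:200,::-1];cv2.imwrite('pics/wlz.png',cv2.resize(cv2.convertScaleAbs(i,alpha=1.8),None,fx=4,fy=4,interpolation=cv2.INTER_CUBIC))
```

```text
(60, 165) [-47.  50. 224.]
(60, 180) [-4. 29. 51.]
(60, 190) [ 6. 26. 50.]
(60, 205) [21. 23. 51.]
(60, 213) [28. 22. 55.]
(45, 190) [ 4. 15. 48.]
(75, 190) [-20.  49. 171.]
(30, 190) [ 7.  0. 25.]
(20, 215) [ 32. -13.  23.]
(85, 213) [ -3.  51. 174.]
```

View pics/wlz.png

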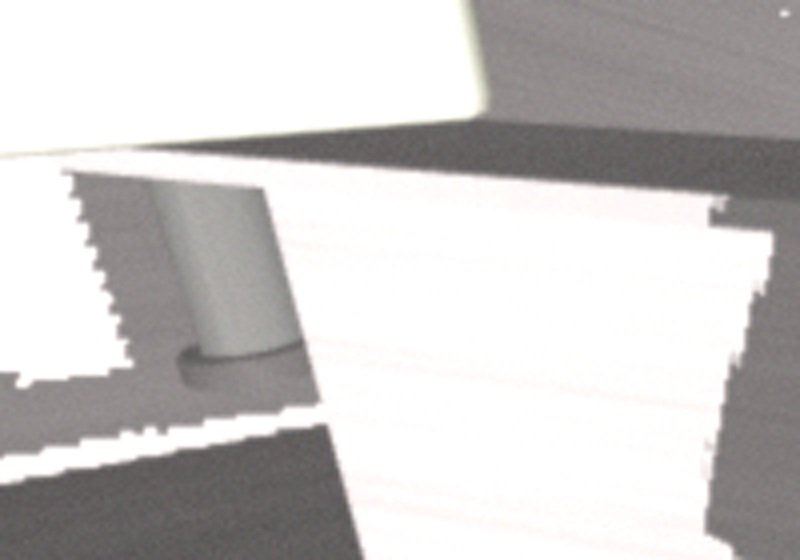

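drive_tool:
  moves: [0.613,0.09,0,0,0,-2,0.613,0.09,0,0,0,-2,0.613,0.09,0,0,0,-2,0.613,0.09,0,0,0,-2,0.613,0.09,0,0,0,-2,0.613,0.09,0,0,0,-2,0.613,0.09,0,0,0,-2,0.613,0.09,0,0,0,-2,0.613,0.09,0,0,0,-2,0.613,0.09,0,0,0,-2,0.613,0.09,0,0,0,-2,0.613,0.09,0,0,0,-2,0.613,0.09,0,0,0,-2,0.613,0.09,0,0,0,-2,0.613,0.09,0,0,0,-2,0.613,0.09,0,0,0,-2,0.613,0.09,0,0,0,-2,0,0,0,0,0,0]

```text
time: 19.2
tool_pos: [574.9, 174.8, 198.7]
tcp_rot: [90.3, 89.2, 111.6]
ft_force: [6.2, 1.9, -1.8]
finger_gap: 10.6
```

```bash
python3 st.py; python3 w.py m; python3 look.py m;python3 -c "
import cv2
i=cv2.imread('pics/top_m.png')[110:240,220:380];cv2.imwrite('pics/topm.png',cv2.resize(cv2.convertScaleAbs(i,alpha=1.5),None,fx=4.5,fy=4.5,interpolation=cv2.INTER_CUBIC))"
```

```text
19.2 [ 11.5   7.6  84.7   0.8  87.9 -99.8] gap 10.6 [ 6.2  1.9 -1.8] [ 0.29 -0.97 -0.12]
tilt -0.7777643657654381
bar est [ -0.3 224.  255.7] 26.739553166987665 194.84666154064908
19.2 [ 11.5   7.6  84.7   0.8  87.9 -99.8] [ -0.3 224.8 198.7] F [ 6.2  1.9 -1.8] lean 0.8 u in tool [-0.    -0.001  1.   ]
19.25 [ 11.4   7.6  84.6   0.8  88.  -99.9] [ -0.3 224.6 199.2] F [ 3.6  2.4 -0.4]
u in tool [ 0.    -0.001  1.   ] lean 0.9
top rim pts 53 u [-40.2 -34.8   6.8  59.3  60.8]
scene rim pts 204 u [-58.2 -56.   59.1  63.3  64.7]
```

View pics/topm.png

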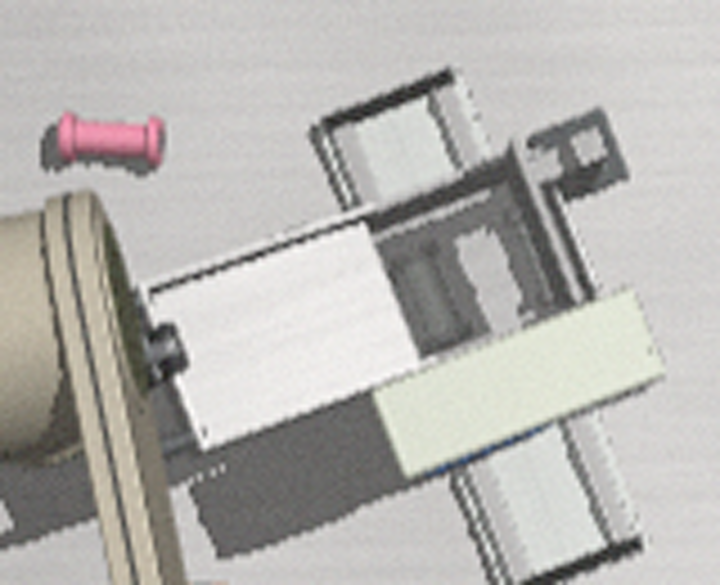

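View pics/w_m.png

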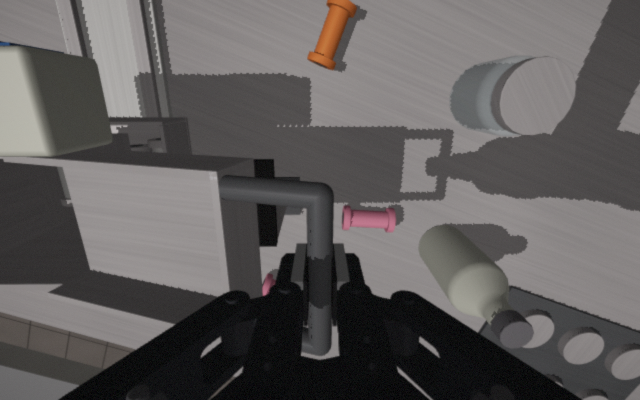

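Run:
```python
from h import *
s,L=pickle.load(open('w_m.pkl','rb'))
i=s['image'][105:175,90:210,::-1];cv2.imwrite('pics/wmz.png',cv2.resize(cv2.convertScaleAbs(i,alpha=2),None,fx=6,fy=6,interpolation=cv2.INTER_CUBIC))
for px in ((120,128),(130,135),(140,140),(150,145),(160,142),(160,125),(180,130),(140,148)):print(px,L[px[1],px[0]].round(0))
```

```text
(120, 128) [-49.   1.  24.]
(130, 135) [-41.  11.  25.]
(140, 140) [-35.  21.  24.]
(150, 145) [-34.  48.  54.]
(160, 142) [-37.  58.  54.]
(160, 125) [-57.  74.  79.]
(180, 130) [-48.  76.  42.]
(140, 148) [-30.  34.  51.]
```

View pics/wmz.png

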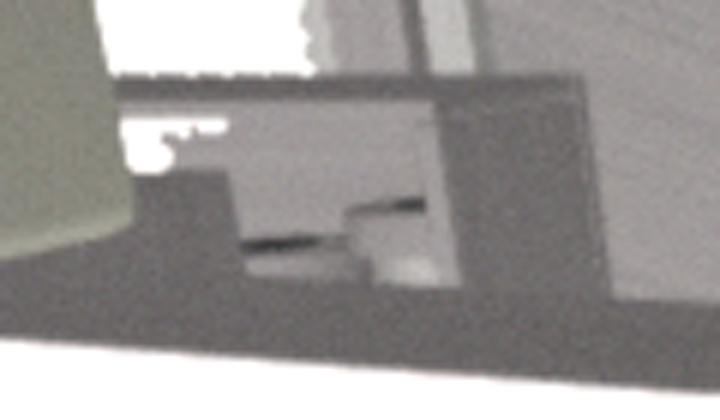

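Run:
```python
from h import *
i=cv2.imread('pics/scene_m.png')[150:290,250:380];cv2.imwrite('pics/sczm.png',cv2.resize(cv2.convertScaleAbs(i,alpha=1.7),None,fx=4.3,fy=4.3,interpolation=cv2.INTER_CUBIC))
s=pickle.load(open('scene_m.pkl','rb'));W=cloud(s);L=np.stack([W@EU-S0[0],W@EV-S0[1],W[...,2]],-1).reshape(-1,3)
q=L[(abs(L[:,0])<54)&(abs(L[:,1])<70)&(L[:,2]>20)&(L[:,2]<93)]
print(len(q));
for vb in range(-70,70,10):
    b=q[(q[:,1]>=vb)&(q[:,1]<vb+10)]
    if len(b):print(vb,len(b),'u',np.percentile(b[:,0],[0,50,100]).round(0),'z',np.percentile(b[:,2],[0,50,100]).round(0))
s=pickle.load(open('top_m.pkl','rb'));W=cloud(s);L=np.stack([W@EU-S0[0],W@EV-S0[1],W[...,2]],-1).reshape(-1,3)
q=L[(abs(L[:,0])<44)&(abs(L[:,1])<50)&(L[:,2]>15)&(L[:,2]<160)]
for vb in range(-50,55,5):
    b=q[(q[:,1]>=vb)&(q[:,1]<vb+5)]
    if len(b):print(vb,len(b),'z',np.percentile(b[:,2],[0,50,100]).round(0))
```

```text
343
-70 55 u [-14.  20.  52.] z [25. 52. 82.]
-60 15 u [20. 30. 35.] z [49. 52. 55.]
-50 26 u [-0. 21. 49.] z [23. 49. 93.]
-40 18 u [-53.   8.  32.] z [23. 25. 78.]
-30 17 u [-53.   2.  13.] z [21. 24. 81.]
-20 18 u [-53.   5.  16.] z [22. 24. 83.]
-10 18 u [-54.   5.  13.] z [21. 24. 81.]
0 18 u [-53.   3.  16.] z [21. 25. 83.]
10 11 u [-54.  20.  35.] z [25. 49. 80.]
20 18 u [-54.  30.  37.] z [47. 53. 76.]
30 23 u [-5. 21. 35.] z [23. 48. 56.]
40 18 u [-53.  22.  29.] z [23. 46. 55.]
50 42 u [-53.  14.  30.] z [37. 51. 59.]
60 46 u [-54.   7.  30.] z [22. 49. 56.]
-50 49 z [ 24.  51. 156.]
-45 100 z [ 18.  49. 160.]
-40 47 z [18. 25. 52.]
-35 46 z [19. 24. 29.]
-30 43 z [17. 23. 30.]
-25 47 z [17. 24. 30.]
-20 46 z [16. 25. 32.]
-15 47 z [18. 23. 30.]
-10 43 z [17. 24. 29.]
-5 47 z [17. 24. 32.]
0 43 z [17. 24. 30.]
5 45 z [18. 26. 50.]
10 39 z [19. 45. 56.]
15 46 z [16. 50. 61.]
20 47 z [21. 50. 58.]
25 47 z [22. 49. 59.]
30 50 z [18. 44. 57.]
35 44 z [18. 25. 49.]
40 29 z [18. 24. 53.]
```

View pics/sczm.png

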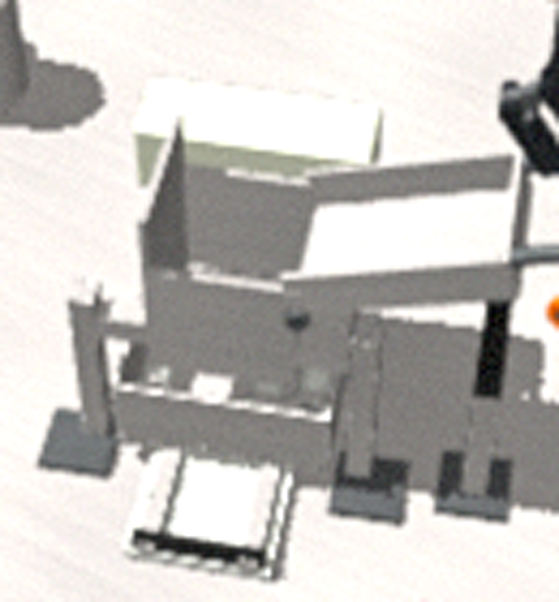

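drive_tool:
  moves: [0.613,0.09,0,0,0,-2,0.613,0.09,0,0,0,-2,0.613,0.09,0,0,0,-2,0.613,0.09,0,0,0,-2,0.613,0.09,0,0,0,-2,0.613,0.09,0,0,0,-2,0.613,0.09,0,0,0,-2,0.613,0.09,0,0,0,-2,0.613,0.09,0,0,0,-2,0.305,0.048,0,0,0,-1,0.305,0.048,0,0,0,-1,0.305,0.048,0,0,0,-1,0.305,0.048,0,0,0,-1,0.305,0.048,0,0,0,-1,0,0,0,0,0,0,0,0,0,0,0,0]

```text
time: 20.68
tool_pos: [575.6, 173.2, 129.0]
tcp_rot: [-90.0, 68.0, -68.7]
ft_force: [2.1, 5.2, -2.8]
finger_gap: 10.6
```

```bash
python3 st.py
python3 - <<'E'
from h import *
from bench import sensors
st=sensors.sense();print(rel(st,wor(-0.2,220.8,120.4),panR(24.9)),loc(st['tool_pos']))
E
```

```text
20.6833 [ 26.2  12.2  90.  -22.3  80.6 -80.8] gap 10.6 [ 2.1  5.2 -2.8] [ 1.04 -0.26  0.24]
tilt 22.032648848936883
bar est [-2.000e-01  2.444e+02  1.818e+02] 4.067211645265346 194.91532190865092
(array([0.88, 0.11, 0.  ]), array([ 0.03,  0.02, -2.87])) [-2.22992698e-01  2.23041748e+02  1.28987387e+02]
```

drive_tool:
  moves: [0.148,0.02,0,0,0,-0.48,0.148,0.02,0,0,0,-0.48,0.148,0.02,0,0,0,-0.48,0.148,0.02,0,0,0,-0.48,0.148,0.02,0,0,0,-0.48,0.148,0.02,0,0,0,-0.48,0,0,0,0,0,0,0,0,0,0,0,0]

```text
time: 21.35
tool_pos: [576.4, 171.2, 120.6]
tcp_rot: [-89.9, 65.1, -68.7]
ft_force: [2.2, 5.4, -1.9]
finger_gap: 10.7
```

```bash
python3 st.py
python3 - <<'E'
from h import *
from bench import sensors
st=sensors.sense();print(rel(st,wor(-0.2,220.8,120.4),panR(24.9)),loc(st['tool_pos']))
E
```

```text
21.35 [ 27.8  13.5  90.3 -25.1  80.2 -78.3] gap 10.7 [ 2.2  5.4 -1.9] [ 1.18 -0.15  0.24]
tilt 24.87534886045784
bar est [-2.000e-01  2.449e+02  1.723e+02] 1.255722959549003 194.9156399731572
(array([ 0.02, -0.  ,  0.  ]), array([ 0.02,  0.03, -0.02])) [-2.02640720e-01  2.20892039e+02  1.20559706e+02]
```

drive_tool:
  moves: [0.05,0.02,0,0,0,0,0.05,0.02,0,0,0,0,0,0,0,0,0,0]

```text
time: 21.6
tool_pos: [576.4, 171.2, 120.4]
tcp_rot: [-89.9, 65.1, -68.7]
ft_force: [-1.7, 7.3, 2.7]
finger_gap: 10.7
```

```bash
python3 st.py
```

```text
21.6 [ 27.8  13.5  90.3 -25.1  80.2 -78.2] gap 10.7 [-1.7  7.3  2.7] [0.95 0.21 0.04]
tilt 24.872792537958706
bar est [-2.000e-01  2.449e+02  1.721e+02] 1.1969501368070092 194.90054711354637
```

drive_tool:
  moves: [0,0,0,0,0,0,0,0,0,0,0,0,0,0,0,0,0,0,0,0,0,0,0,0,0,0,0,0,0,0]
  hand: 3.2

```text
time: 22.02
tool_pos: [576.1, 169.7, 119.3]
tcp_rot: [-90.2, 65.1, -69.0]
ft_force: [0.3, -0.8, 0.2]
finger_gap: 32.1
```

```bash
python3 st.py; python3 w.py n
```

```text
22.0167 [ 27.7  13.5  90.4 -25.1  80.2 -78.3] gap 32.1 [ 0.3 -0.8  0.2] [0.22 0.06 0.02]
tilt 24.903441789635192
bar est [ -0.9 243.6 171. ] 0.9000714822230036 193.6391516695087
22.0167 [ 27.7  13.5  90.4 -25.1  80.2 -78.3] [ -1.  219.6 119.3] F [ 0.3 -0.8  0.2] lean 24.9 u in tool [-0.002  0.001  1.   ]
```

View pics/w_n.png

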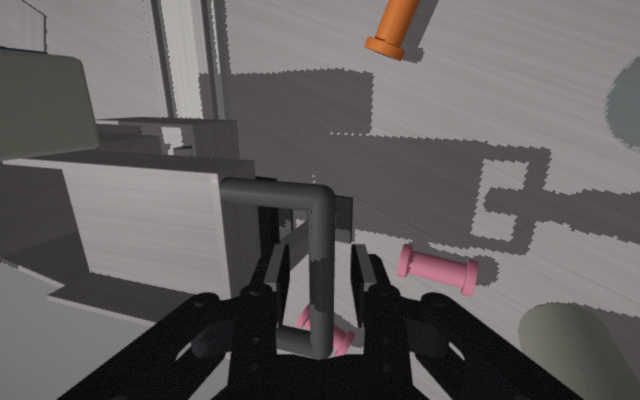

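Released cleanly with the bar midway between the fingers (column 320) and the pan empty. Next I retreat along the tool axis and then up and back.

drive_tool:
  moves: [-1,0,0,0,0,0,-1.8,0,0,0,0,0,-1.8,0,0,0,0,0,-1.8,0,0,0,0,0,-1.8,0,0,0,0,0,-1.8,0,0,0,0,0,-1.8,0,0,0,0,0,-2,0,-2.5,0,0,0,-2,0,-2.5,0,0,0,-2,0,-2.5,0,0,0,-2,0,-2.5,0,0,0,-2,0,-2.5,0,0,0,0,0,0,0,0,0,0,0,0,0,0,0]

```text
time: 23.23
tool_pos: [426.5, 211.5, 319.9]
tcp_rot: [-89.5, 65.2, -68.3]
ft_force: [-0.7, 0.1, -0.5]
finger_gap: 31.8
```

```bash
python3 st.py; python3 w.py o; python3 look.py o; python3 meas.py o;python3 - <<'E'
from h import *
i=cv2.imread('pics/top_o.png')[110:240,190:380];cv2.imwrite('pics/topo.png',cv2.resize(cv2.convertScaleAbs(i,alpha=1.5),None,fx=4.2,fy=4.2,interpolation=cv2.INTER_CUBIC))
# compare bystanders & bar before/after in top depth
a=pickle.load(open('top0.pkl','rb'));b=pickle.load(open('top_o.pkl','rb'))
La=cloud(a);Lb=cloud(b)
for W,t in((La,'before'),(Lb,'after')):
    L=np.stack([W@EU-S0[0],W@EV-S0[1],W[...,2]],-1).reshape(-1,3)
    q=L[(L[:,1]>225)&(L[:,1]<255)&(abs(L[:,0])<35)&(L[:,2]>120)&(L[:,2]<220)];print(t,'bar',np.median(q,0).round(1))
    q=L[(L[:,1]>60)&(L[:,1]<85)&(abs(L[:,0])<35)&(L[:,2]>120)];print('floor',np.median(q,0).round(1))
E
```

```text
23.2333 [ 39.6  -6.4  90.1 -24.2 103.3 -75.7] gap 31.8 [-0.7  0.1 -0.5] [ 0.15  0.08 -0.04]
tilt 24.795108992165815
bar est [-125.5  336.6  371.7] 35.404614288815914 351.58266787134875
23.2333 [ 39.6  -6.4  90.1 -24.2 103.3 -75.7] [-125.3  312.7  319.9] F [-0.7  0.1 -0.5] lean 24.8 u in tool [0.004 0.001 1.   ]
23.2833 [ 39.6  -6.3  90.1 -24.2 103.2 -75.7] [-125.2  312.2  318.4] F [-0.3 -0.2 -0.3]
u in tool [0.001 0.    1.   ] lean 24.8
top rim pts 53 u [-39.9 -36.6   6.6  59.4  60.7]
scene rim pts 206 u [-59.4 -55.7  58.9  62.9  64.4]
spout far face 357 u med 51.2 sd 1.3
box far face 437 u med 61.1 sd 13.2
box far rim scene 72 [58.1 60.8 63.3]
top side rim 53 [-39.9   6.6  60.7]
before bar [ -0.5 241.6 173.9]
floor [ -0.6  72.6 168.9]
after bar [  0.5 241.7 174.2]
floor [  0.   72.2 169.1]
```

View pics/topo.png

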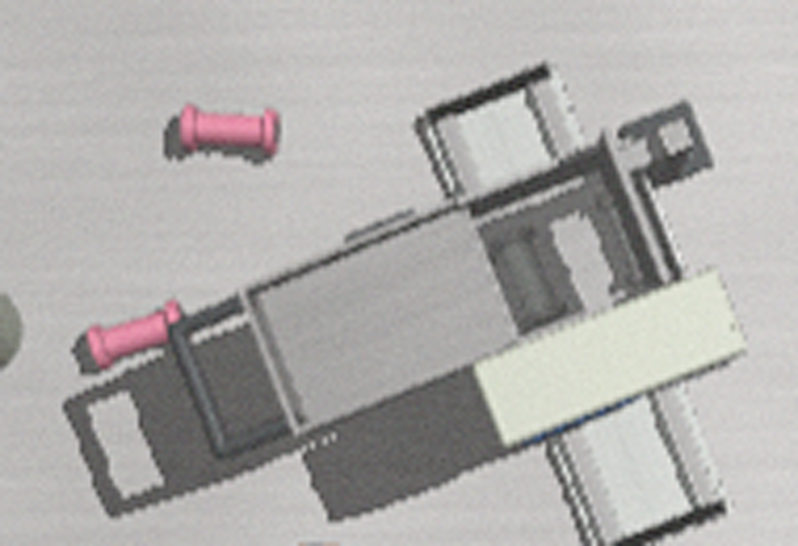

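View pics/scene_o.png

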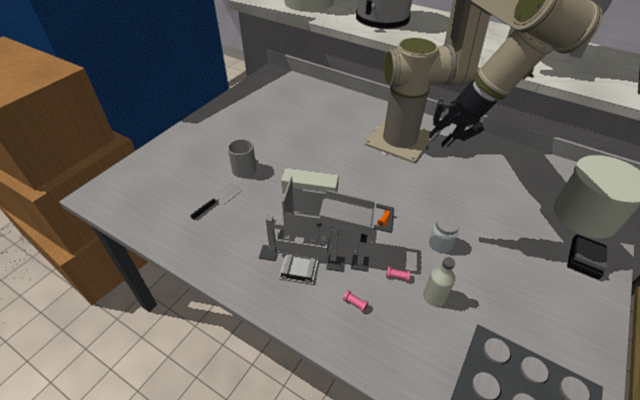

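View pics/top_o.png

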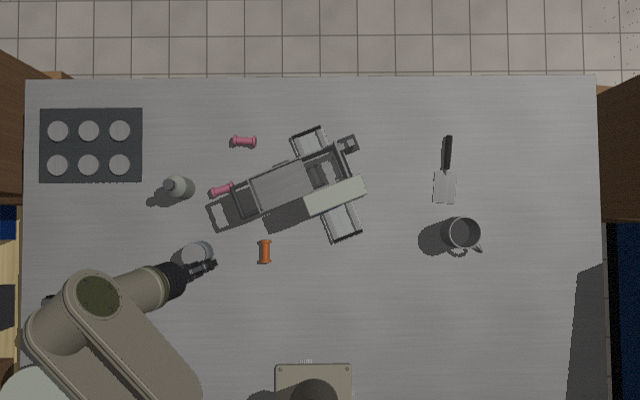

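```bash
python3 -c "
from bench import r
print(r.hand_in())"
```

```text
the job is handed in; nothing more can be done
None
```

I pushed the box home under the spout with the closed, leaning fingers. I then gripped the pan's bar, raised it about 60° (1.04 rad), lowered it slowly back onto its rest, released it and moved the arm clear. I handed in at about 23 s of the 64 s allowed; no verdict is reported.

**What the last checks showed**
- **Box:** its far face stands 9.9 mm beyond the spout's far face, where 10 mm is exactly centred. The wrist camera put the near face at -60.9 mm against -60 mm.
- **Spools:** during lowering the camera depths showed a spool at each of about -57, +22 and +57 mm across the box. All lay on the floor inside it. The -57 mm one was identified from depth alone, because the spout wall hides most of it. The pan looked empty.
- **Pan:** the bar was at 174.2 mm afterwards and 173.9 mm before, so it is back on its rest. It was already seated, with the force rising on a small press, before I released it.
- **Bystanders:** the mug, bottle, jar, spatula and coloured spools look undisturbed in the final pictures. I compared these by eye only.

**What disagreed**
- **Finger length:** the real fingertips end about 40 mm short of the stated tool point. I found this when the first push touched the box near its rim, confirmed it in three camera views, and corrected for it.
- **Joint limits:** two joints reached the edge of their range while I set up the lean, and one again mid-push. Readings stayed within range, and I relieved them by leaning less and rolling the tool.

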